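# Dark reference, then hold the lens barrel in the sprung V-block

### The job

Take the reader's dark reference first: swing the red-knobbed shutter lever all the way to its stop and let it spring back. Then lay the lens barrel with the brass collar centrally in the reader's sprung V-block, brass end towards the tall detector head, press it down without slamming until the V-block reaches its lower stop, and finish while still holding it pressed there, resting on both flanks of the V. Leave the blue-collared spare barrel and everything else on the bench where they are.

Things in the scene. Friction and masses are not known exactly. Their poses are not given: they have to be found in the camera images.
- reader: Optical reader, fixed: grey base 110 x 330 x 30 mm; along its y axis a low white lamp house with the lever (80 x 60 mm, top at 75 mm, centre at y = +130 mm), the V-block in the middle (y = 0) and a tall white and blue detector head (90 x 65 mm, top at 125 mm, from y = -95 to -160 mm). Origin: centre of its underside; z up; place and yaw vary.
- lever (a joint): Angle of the shutter lever, a 10 mm steel rod with a red ball knob of 24 mm diameter, 75 mm from pivot to ball centre. 0 = at rest, leaning 0.5 rad from upright towards the reader's -x side; 1.0 rad = at its stop, leaning 0.5 rad towards the reader's +x side. A spring always drives it back to 0; it takes about 2 N at the knob to start and 5 N at the stop.
- lever_knob (a point): Centre of the lever's red ball knob (moves with the lever; about 146 mm above the bench at rest and at the stop, 155 mm when upright).
- lever_pivot (a point): Pivot of the lever, 80 mm above the bench; the lever swings in the reader's x-z plane about the reader's y axis.
- cradle (a joint): How far the sprung V-block has been pressed down, in m: 0 = up (at rest), 0.008 = at its lower stop. Its spring takes about 5.5 N to start moving and 17.5 N at the stop, the barrel's weight included; with the bare weight of a barrel it stays up.
- seat (a point): Middle of the axis of a seated barrel: 76 mm above the bench with the V-block up; moves down with it. Its y axis runs along the V, +y to the lamp house, -y to the detector head; x across, z up. The V-block is two aluminium pieces, from 26 to 54 mm either side of this point along y; in the 52 mm gap between them fingers have free room down to 28 mm below the barrel's axis.
- v_near (a point): Middle of the contact line on the V-block's flank at the reader's -x side, 11 mm beside and 11 mm below the seat point; moves with the V-block. The V is 90 degrees wide, opens upward and is 44 mm across at the top; its top edges lie 1 mm below the axis of a seated barrel. A barrel let go in it centres itself.
- v_far (a point): The same on the V-block's other flank, at the reader's +x side.
- barrel: Lens barrel to measure: black cylinder, 32 mm diameter, 130 mm long, 0.15 to 0.25 kg; brass collar (12 mm long) and glass at its front end, thin aluminium band near the back. Origin: mid-axis. y axis = cylinder axis, brass front at -y. At the start level in a parking stand, axis 42 mm above the bench, brass end roughly to the robot's right, as when seated.
- barrel_front (a point): Centre of the barrel's brass-collared front end face, on the axis.
- stand: Grey parking stand of the brass-collared barrel, fixed: base plate 70 x 120 x 6 mm with low V supports (35 mm high) 43 to 55 mm either side of its middle along y; between them 86 mm are free for fingers down to the plate. Origin: centre of the underside; y along the barrel. The two stands may be exchanged.
- spare_stand: The same stand under the spare barrel.
- spare_barrel: Spare barrel, same shape but with a blue collar, lying in the other stand; to be left alone. Origin on its axis at mid-length.
- media_bottle: Clear glass bottle with a blue cap, 70 mm diameter, 150 mm tall; bystander. Origin: centre of the underside.
- amber_bottle: Amber bottle with a white cap, 56 mm diameter, 110 mm tall; bystander. Origin: centre of the underside.
- beaker: Small open glass beaker, 68 mm diameter, 85 mm tall; bystander. Origin: centre of the underside.
- tube_rack: White rack of blue-capped tubes, 90 x 160 mm, 83 mm tall; bystander. Origin: centre of the underside.
- tip_box: Orange pipette-tip box, 80 x 120 x 50 mm; bystander. Origin: centre of the underside.
- reagent_jar: Low white jar with a yellow lid, 50 mm diameter, 60 mm tall; bystander. Origin: centre of the underside.
Mind the look-alikes: they are no part of the job. What is shaped like the barrel but green is not meant.

How it is judged:
By the outcome, as a careful person would: the job done as asked, in the order asked, and still so for the second after the job is handed in, while the arm keeps its last pose, push and grip.
It also fails if it takes over 72 s, if anything falls off the work surface, if the arm or the gripper's body presses on something with over 40 N, if the wrist force passes 120 N, or if a joint passes its speed limit or range.

### The arm

A 6-joint arm with a two-finger parallel gripper is mounted at the origin on the work surface. World frame = base frame: x ahead of the robot, y to its left, z up, the work surface at z = 0. Lengths are in m, angles in rad, forces in N, time in s.
With the tool pointing down it reaches from about 0.375 to 0.975 m from the base axis. Payload 3.8 kg.
Tool frame: the origin (TCP) lies on the centre line of the jaws, within the pads' length; the fingertips stand 14 mm ahead of it and the grasp point (between the pads) lies 5 mm behind it (bot.finger_overhang is the distance from the TCP to the fingertips, in m); y points along the fingers, x is the direction in which the jaws open and shut, and the axes are right-handed (so a half turn about y gives the same grasp; the last joint's range is limited). The gripper opens to 85 mm and grips with 20 to 120 N. Pads are 22 mm wide; open, the fingers measure 114 mm over their backs; the gripper's body (76 mm by 85 mm) begins 54 mm behind the grasp point. The pads swing forward as they close: fully open they stand 13 mm farther back than shut.
Start: joints at [1.145, 0.264, 1.604, -0, 1.274, -0.037], TCP at [0.256, 0.625, 0.219] pointing down, gripper open.
Joint ranges: [-2.63, 2.63], [-0.94, 2.18], [0.31, 2.57], [-1.31, 4.45], [0, 2.66], [-2.55, 2.55]. Speed limits (rad/s): [2.57, 2.57, 3.14, 3.14, 3.14, 3.14].

### API

Orientations are given as a rotation vector (axis times angle).
In Python, from workcell import readout, read_camera, bot, spotter gives the robot as it stands.
- The arm moves only by the tool jog_arm, never from a script. Its argument "increments" is a list of rows, each a list of 7 numbers: the shift along the tool's x, y, z in m, then the turn, a rotation vector about the tool's x, y, z in rad, then the opening, from 0 (shut) to 1 (fully open). A call has 1 to 10 rows; each row shifts and turns the pose as measured when the row begins, along the tool's axes as they then stand; what a row does not reach is not made up. A row lasts 1/8 s, in which the tool goes at most 62.5 mm and 10.7 degrees, less where a joint would pass 70% of its speed; a pose out of reach is approached as far as the arm can. A call with a gripper value outside its range is refused whole. The fingers move at their own pace and stop on an object; "force" is the grip in N (left out, the last holds). Time passes only in rows, so rows that do not move let the fingers close. It gives the time, the measured TCP pose, the force and the opening at its end, in the units of the state.
- readout.read_state(): the state, without advancing time (a new reading comes with each control period).
- read_camera(name): name is "scene" or "top" or "wrist"; returns a dict with "img" (480x640x3 uint8, blue, green, red), "range_z" (480x640 float32, m along the optical axis (not along the pixel's ray), 0 where there is no reading), "fx", "fy", "cx", "cy" (pixels), "world_from_camera" (4x4, takes a point from camera to world coordinates). Camera axes: x right, y down, z forward; pixel columns grow to the right and rows downward; lengths in m; the calibration is good to about 2 mm. The wrist camera is an equidistant fisheye: a pixel r from the principal point sees the ray r / f radians off the axis. A picture is of the moment at which its call begins.
- bot.finish_job(): hands the job in, once; it reports no verdict.
Trained networks look in a picture, given as the dict that the camera call returned (one of the last four; its "shot" number tells which), for a name from the list of things; names that differ only in an ending like _2 or _b are one class to them, and where a whole thing is asked for, a point or a joint stands for the part that bears it (a point fixed in the world has none). Each returns a list of dicts, best first, with "p" (0 to 1); they miss things now and then, are a little off and sometimes report something else, mostly with a low value. They report only what shows in the picture. A call takes as long as a camera call. They do not tell look-alikes from the thing itself.
- spotter.masks_of(picture, thing): "mask" (480x640 bool, what is visible of it) and "location" ([column, row] in pixels, amid what is visible of it).
- spotter.spot_point(picture, thing): "location" ([column, row] in pixels: a listed point, or the origin of a listed thing).
The state is a dict: "time": time; "q": joint angles; "joint_vel": joint speeds; "joint_torque": joint torques, N m; "tool_pos": TCP position; "tcp_rot": TCP orientation; "wrist_force": force on the tool from outside, world axes, zero at the start; "torque": the same for the moment, N m; "width": opening from 0.0 (shut) to 1.0 (fully open).
Only numpy, scipy, OpenCV 4.12 (cv2) and the standard library are available. Lean on these libraries where they do the work, as an engineer would, in place of code of your own. Each camera call takes 0.05 s, during which the arm holds its last target. There are 200 camera calls.

## Working session

There is one attempt and no reset: what is moved stays moved. The work goes in short steps, Python scripts to look and compute and a tool call to move; the robot and the scene stay as the last step left them, time stands still between calls to the robot, and variables do not carry over. Pictures are saved under pics/ and viewed, about 8 in all and at most 12, crops included, and the job is handed in when it is done.

Besides the shell and the picture viewer there is one more tool, called after ">>>" as name(argument=value, ...) on one line, values as JSON. jog_arm: Moves the arm, as the interface text tells. Its arguments: {"type":"object","properties":{"increments":{"type":"array"},"force":{"type":"number"}},"required":["increments"]}

```bash
ls; mkdir -p pics; cat > h.py <<'E'
import numpy as np, cv2
from workcell import readout, read_camera, bot, spotter
from scipy.spatial.transform import Rotation as R
def px2w(c,u,v,z=None,plane=None):
    T=np.array(c["world_from_camera"]); d=np.array([(u-c["cx"])/c["fx"],(v-c["cy"])/c["fy"],1.])
    if plane is not None:
        dw=T[:3,:3]@d; return T[:3,3]+dw*(plane-T[2,3])/dw[2]
    if z is None:
        u0,v0=int(round(u)),int(round(v)); w=c["range_z"][v0-2:v0+3,u0-2:u0+3]; z=np.median(w[w>0])
    return (T@np.append(d*z,1))[:3]
def cloud(c,m):
    v,u=np.nonzero(m&(c["range_z"]>0)); z=c["range_z"][v,u]
    P=np.stack([(u-c["cx"])/c["fx"]*z,(v-c["cy"])/c["fy"]*z,z,np.ones_like(z)])
    return (np.array(c["world_from_camera"])@P)[:3].T
E
python3 - <<'E'
from h import *
s=readout.read_state();print(s["time"],s["tool_pos"],s["tcp_rot"],s["width"])
for n in("top","scene"):
    c=read_camera(n); cv2.imwrite(f"pics/{n}0.png",c["img"])
    print(n,np.round(c["world_from_camera"],3).tolist(),c["fx"])
    for t in("reader","lever_knob","lever_pivot","seat","v_near","v_far","barrel","barrel_front","stand","spare_barrel","spare_stand"):
        try:
            r=spotter.spot_point(c,t)
            print(t,[(round(x["p"],2),np.round(x["location"]).tolist(),np.round(px2w(c,*x["location"]),3).tolist()) for x in r[:3]])
        except Exception as e: print(t,e)
E
```

```text
pics
0.0 [0.25559554 0.62394109 0.21728432] [-1.36959992 -0.91682292  0.9198483 ] 0.9949631937062743
top [[0.027, -0.986, 0.166, 0.246], [-1.0, -0.027, 0.003, -0.082], [0.001, -0.166, -0.986, 1.745], [0.0, 0.0, 0.0, 1.0]] 575.505585960875
reader [(0.73, [183.0, 225.0], [0.545, 0.318, 0.083]), (0.56, [232.0, 233.0], [0.531, 0.179, 0.048]), (0.53, [399.0, 216.0], [0.594, -0.322, 0.05])]
lever_knob [(0.57, [177.0, 238.0], [0.493, 0.316, 0.146])]
lever_pivot [(0.68, [181.0, 228.0], [0.532, 0.322, 0.087]), (0.24, [328.0, 182.0], [0.677, -0.106, 0.108])]
seat [(0.69, [226.0, 232.0], [0.531, 0.196, 0.047])]
v_near [(0.83, [222.0, 234.0], [0.525, 0.207, 0.048])]
v_far [(0.55, [226.0, 225.0], [0.553, 0.197, 0.048])]
barrel [(0.77, [347.0, 266.0], [0.439, -0.168, 0.055]), (0.77, [358.0, 318.0], [0.288, -0.204, 0.031]), (0.61, [272.0, 291.0], [0.36, 0.051, 0.03])]
barrel_front [(0.98, [253.0, 303.0], [0.325, 0.111, 0.004]), (0.95, [369.0, 256.0], [0.478, -0.237, 0.002]), (0.63, [347.0, 266.0], [0.44, -0.169, 0.056])]
stand [(0.97, [348.0, 268.0], [0.434, -0.17, 0.053])]
spare_barrel [(0.67, [39
[... 546 characters left out ...]
0.068])]
seat []
v_near [(0.63, [448.0, 289.0], [0.512, 0.192, 0.048])]
v_far [(0.92, [452.0, 296.0], [0.527, 0.203, 0.048])]
barrel [(0.97, [399.0, 229.0], [0.363, 0.052, 0.03]), (0.82, [312.0, 187.0], [0.29, -0.201, 0.03]), (0.73, [188.0, 180.0], [0.371, -0.529, 0.033])]
barrel_front [(0.65, [276.0, 230.0], [0.438, -0.249, 0.001]), (0.64, [425.0, 228.0], [0.329, 0.114, 0.022]), (0.57, [204.0, 164.0], [0.297, -0.523, 0.026])]
stand [(0.61, [300.0, 239.0], [0.45, -0.177, 0.005]), (0.44, [298.0, 338.0], [0.728, -0.079, 0.057])]
spare_barrel [(0.7, [226.0, 263.0], [0.604, -0.299, 0.057]), (0.33, [380.0, 371.0], [0.749, 0.095, 0.067])]
spare_stand [(0.72, [222.0, 270.0], [0.618, -0.307, 0.04])]
```

```bash
python3 - <<'E'
import cv2,numpy as np
t=cv2.imread("pics/top0.png")
cv2.imwrite("pics/top0c.png",cv2.resize(t[130:360,130:450],None,fx=2.5,fy=2.5,interpolation=cv2.INTER_CUBIC))
E
```

```text
(no output)
```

View pics/top0c.png

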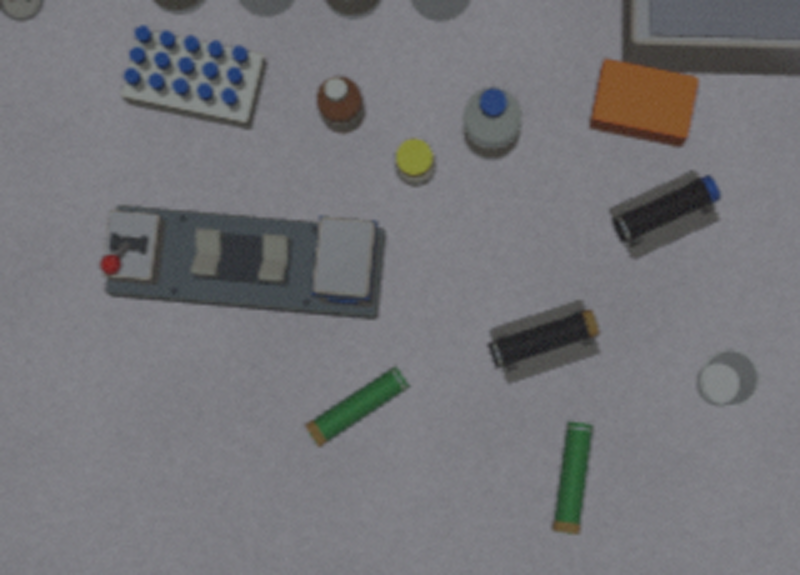

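View pics/scene0.png

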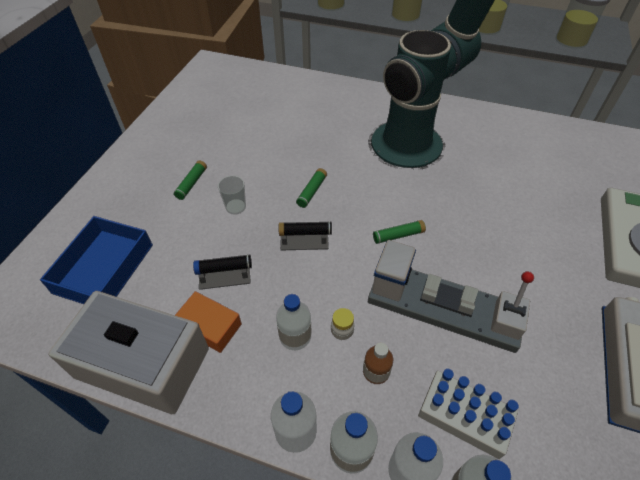

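Top view, in full-image pixels: the only black barrel with a brass collar is at (348,265). The blue-collared spare is at (397,213), and the green look-alikes are at (272,291) and (358,318). The reader is at about (228,234), with its red knob at (174,236) and the detector head on the right. Next I'll measure the poses.

```bash
python3 - <<'E'
from h import *
for n in("top","scene"):
    c=read_camera(n)
    m=max(spotter.masks_of(c,"reader"),key=lambda r:r["mask"].sum())["mask"]
    m=cv2.dilate(m.astype(np.uint8),np.ones((5,5)))>0
    P=cloud(c,m)
    b=P[(P[:,2]>.024)&(P[:,2]<.037)]
    (cx,cy),(w,h),a=cv2.minAreaRect((b[:,:2]*1000).astype(np.float32)); print(n,"reader base",cx,cy,w,h,a)
    for lo,hi,t in((.070,.079,"lamp"),(.12,.13,"head")):
        q=P[(P[:,2]>lo)&(P[:,2]<hi)]
        if len(q)>5: print(t,len(q),cv2.minAreaRect((q[:,:2]*1000).astype(np.float32)), q.mean(0))
    hsv=cv2.cvtColor(c["img"],cv2.COLOR_BGR2HSV)
    red=((hsv[...,0]<6)|(hsv[...,0]>174))&(hsv[...,1]>150)
    red[:, :120]=0
    q=cloud(c,red); q=q[(q[:,2]>.1)&(q[:,2]<.2)]; print("knob",len(q),q.mean(0),q.max(0),q.min(0))
    for r in spotter.masks_of(c,"barrel")[:4]:
        q=cloud(c,r["mask"]); q=q[q[:,2]>.043]
        if len(q)>10: print("barrel",r["p"],r["location"],cv2.minAreaRect((q[:,:2]*1000).astype(np.float32)),q[:,2].max())
E
```

```text
top reader base 529.3231201171875 191.05902099609375 327.9377746582031 111.1608657836914 86.46156311035156
lamp 375 ((526.2550659179688, 192.06935119628906), (320.70550537109375, 85.5125961303711), 86.248779296875) [0.53389778 0.27642061 0.0740583 ]
head 521 ((528.8388061523438, 178.39181518554688), (293.62384033203125, 90.74493408203125), 85.86669158935547) [0.51930731 0.06825697 0.12428529]
knob 35 [0.54253409 0.34599956 0.14909485] [0.86814121 0.51865765 0.16414099] [0.49299774 0.31666809 0.10559922]
barrel 0.74 [346.7, 268.2] ((442.6419372558594, -169.75587463378906), (31.071706771850586, 129.5411834716797), 20.275440216064453) 0.06770214063496671
scene reader base 495.85882568359375 192.42819213867188 340.65301513671875 179.40667724609375 86.27408599853516
lamp 1023 ((532.0123291015625, 195.7795867919922), (318.6454162597656, 82.5042724609375), 87.5640869140625) [0.54250874 0.27914069 0.0738209 ]
head 1047 ((533.0699462890625, 181.84475708007812), (293.91754150390625, 91.29574584960938), 84.24691009521484) [0.5243297  0.07438185 0.12433251]
knob 90 [0.5104755  0.31779048 0.15158647] [0.86327556 0.33502345 0.15926413] [ 0.4971638  -0.35404057  0.13315121]
barrel 0.64 [305.3, 229.2] ((443.7215576171875, -165.2266082763672), (32.618507385253906, 126.82596588134766), 19.622568130493164) 0.06282621820938494
```

```bash
cat >> h.py <<'E'
def plan(pos,th,n,w=1,xyz=True):
    """rows to carry the tool to pos, pointing down, jaw axis at angle th (mod pi), in n rows"""
    s=readout.read_state(); p=np.array(s["tool_pos"]); Rc=R.from_rotvec(s["tcp_rot"])
    f=s["wrist_force"]
    c=[]
    for t in(th,th+np.pi):
        x=np.array([np.cos(t),np.sin(t),0]); y=np.array([0,0,-1.]); c.append(R.from_matrix(np.stack([x,y,np.cross(x,y)],1)))
    Rt=min(c,key=lambda r:(Rc.inv()*r).magnitude())
    d=(Rc.inv()*Rt).as_rotvec(); print("t",s["time"],"pos",np.round(p,4),"F",np.round(f,1),"w",round(s["width"],3),"turn",np.round(d,4),"shift",np.round(Rc.inv().apply(np.array(pos)-p),4),"q",np.round(s["q"],2))
    rows=[]; st=(np.array(pos)-p)/n
    for i in range(n):
        r=Rc*R.from_rotvec(d*i/n); rows.append(np.round(np.r_[r.inv().apply(st),d/n,w],4).tolist())
    print(rows)
YAW=np.deg2rad(-3.5); ORG=np.array([.530,.192])
def loc(x,y,z): 
    c,s=np.cos(YAW),np.sin(YAW); return np.array([ORG[0]+c*x-s*y,ORG[1]+s*x+c*y,z])
E
python3 - <<'E'
from h import *
print(R.from_rotvec(readout.read_state()["tcp_rot"]).as_matrix().round(2).tolist())
plan(loc(-.095,.130,.215),YAW,8,0)
E
```

```text
[[0.38, -0.0, -0.93], [0.93, -0.0, 0.38], [-0.0, -1.0, 0.0]]
t 1.5 pos [0.2559 0.6246 0.2186] F [ 0.2 -0.1  0.2] w 1.001 turn [ 0.     1.243 -0.   ] shift [-0.2039  0.0036 -0.2859] q [ 1.15  0.26  1.6   0.    1.27 -0.04]
[[-0.0255, 0.0004, -0.0357, 0.0, 0.1554, -0.0, 0.0], [-0.0196, 0.0004, -0.0392, 0.0, 0.1554, -0.0, 0.0], [-0.0133, 0.0004, -0.0418, 0.0, 0.1554, -0.0, 0.0], [-0.0067, 0.0004, -0.0434, 0.0, 0.1554, -0.0, 0.0], [0.0001, 0.0004, -0.0439, 0.0, 0.1554, -0.0, 0.0], [0.0069, 0.0004, -0.0433, 0.0, 0.1554, -0.0, 0.0], [0.0135, 0.0004, -0.0418, 0.0, 0.1554, -0.0, 0.0], [0.0198, 0.0004, -0.0392, 0.0, 0.1554, -0.0, 0.0]]
```

>>> jog_arm(increments=[[-0.0255, 0, -0.0357, 0, 0.155, 0, 0], [-0.0196, 0, -0.0392, 0, 0.155, 0, 0], [-0.0133, 0, -0.0418, 0, 0.155, 0, 0], [-0.0067, 0, -0.0434, 0, 0.155, 0, 0], [0, 0, -0.044, 0, 0.155, 0, 0], [0.007, 0, -0.0433, 0, 0.155, 0, 0], [0.0135, 0, -0.0418, 0, 0.155, 0, 0], [0.02, 0, -0.039, 0, 0.155, 0, 0], [0, 0, 0, 0, 0, 0, 0]])

```text
time: 2.62
tool_pos: [0.4444, 0.3174, 0.2194]
tcp_rot: [-1.567, 0.073, -0.078]
wrist_force: [0.0, -0.4, -0.2]
width: -0.001
```

```bash
python3 - <<'E'
from h import *
plan(loc(-.095,.130,.150),YAW,3,0)
c=read_camera("wrist"); cv2.imwrite("pics/w1.png",c["img"]); 
c=read_camera("scene")
print([ (x["p"],px2w(c,*x["location"])) for x in spotter.spot_point(c,"lever_knob")])
E
```

```text
t 2.625 pos [0.4444 0.3174 0.2194] F [ 0.  -0.4 -0.2] w -0.001 turn [-0.0027 -0.0356  0.0032] shift [-0.0025  0.0694  0.0098] q [0.57 0.02 1.88 0.   1.24 0.67]
[[-0.0008, 0.0231, 0.0033, -0.0009, -0.0119, 0.0011, 0.0], [-0.0008, 0.0231, 0.0033, -0.0009, -0.0119, 0.0011, 0.0], [-0.0007, 0.0231, 0.0033, -0.0009, -0.0119, 0.0011, 0.0]]
[(0.67, array([0.51147454, 0.32482648, 0.14702514]))]
```

Descending on the knob's -x side, then approaching.

>>> jog_arm(increments=[[-0.002, 0.023, 0.004, 0, -0.012, 0, 0], [0, 0.023, 0.003, 0, -0.012, 0, 0], [0, 0.023, 0.003, 0, -0.012, 0, 0], [0, 0.0, 0.0, 0, 0, 0, 0]])

```text
time: 3.28
tool_pos: [0.4396, 0.3361, 0.1496]
tcp_rot: [-1.564, 0.032, -0.037]
wrist_force: [-0.8, 0.0, 0.4]
width: 0.002
```

```bash
python3 - <<'E'
from h import *
plan(loc(-.06,.130,.150),YAW,3,0)
c=read_camera("scene"); im=c["img"][220:370,420:580]
cv2.imwrite("pics/s2.png",cv2.resize(im,None,fx=4,fy=4))
E
```

```text
t 3.275 pos [0.4396 0.3361 0.1496] F [-0.8  0.   0.4] w 0.002 turn [-0.0062  0.0168  0.0033] shift [ 0.0389 -0.0004 -0.009 ] q [0.61 0.08 1.94 0.   1.11 0.65]
[[0.013, -0.0001, -0.003, -0.0021, 0.0056, 0.0011, 0.0], [0.013, -0.0001, -0.0029, -0.0021, 0.0056, 0.0011, 0.0], [0.013, -0.0001, -0.0029, -0.0021, 0.0056, 0.0011, 0.0]]
```

View pics/s2.png

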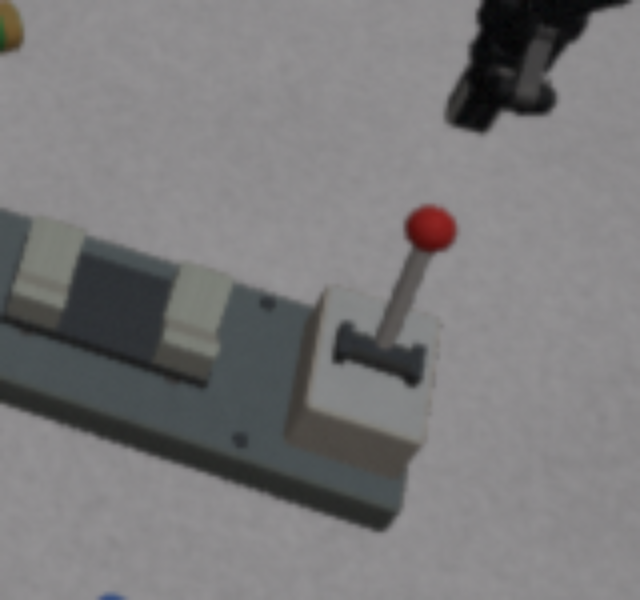

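The scene crop shows the closed fingers at (480,110) and the knob at (430,228), with clear space between them. Now pushing along reader +x.

>>> jog_arm(increments=[[0.012, 0, -0.003, 0, 0.005, 0, 0], [0.012, 0, -0.003, 0, 0.006, 0, 0], [0.012, 0, -0.003, 0, 0.006, 0, 0], [0.012, 0, 0, 0, 0, 0, 0], [0.012, 0, 0, 0, 0, 0, 0], [0.012, 0, 0, 0, 0, 0, 0], [0.012, 0, 0, 0, 0, 0, 0]])

```text
time: 4.2
tool_pos: [0.5322, 0.3235, 0.1561]
tcp_rot: [-1.559, 0.04, -0.058]
wrist_force: [-0.1, 0.0, 0.9]
width: 0.001
```

```bash
python3 - <<'E'
from h import *
plan(loc(.01,.130,.150),YAW,3,0)
c=read_camera("scene"); im=c["img"][220:370,420:580]
cv2.imwrite("pics/s3.png",cv2.resize(im,None,fx=3,fy=3))
print([ (x["p"],px2w(c,*x["location"])) for x in spotter.spot_point(c,"lever_knob")])
E
```

```text
t 4.2 pos [0.5322 0.3235 0.1561] F [-0.1  0.   0.9] w 0.001 turn [-0.0119 -0.0012  0.0113] shift [ 0.0157  0.0063 -0.0014] q [0.5  0.2  1.8  0.   1.13 0.56]
[[0.0052, 0.0021, -0.0005, -0.004, -0.0004, 0.0038, 0.0], [0.0052, 0.0021, -0.0005, -0.004, -0.0004, 0.0038, 0.0], [0.0053, 0.0021, -0.0005, -0.004, -0.0004, 0.0038, 0.0]]
[(0.83, array([0.54185685, 0.31805184, 0.18534045]))]
```

View pics/s3.png

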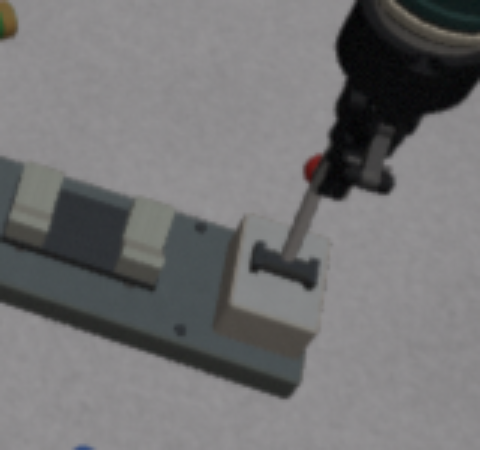

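```bash
python3 - <<'E'
from h import *
w=read_camera("wrist"); t=read_camera("top"); s=read_camera("scene")
for c in(t,s):
    for r in spotter.masks_of(c,"lever_knob")[:2]: 
        q=cloud(c,r["mask"]); print(r["p"],r["location"],np.median(q,0),r["mask"].sum())
def pr(c,p):
    q=np.linalg.inv(c["world_from_camera"])@np.append(p,1); return [c["fx"]*q[0]/q[2]+c["cx"],c["fy"]*q[1]/q[2]+c["cy"]]
p=np.array(readout.read_state()["tool_pos"])
tip=p+[0,0,-.014]
for P in(tip,loc(-.036,.13,.146),loc(0,.13,.155)): print(pr(s,P),pr(t,P))
a=cv2.resize(w["img"],None,fx=.8,fy=.8)[:,:512]; b=cv2.resize(t["img"][190:290,130:230],(384,384))
cv2.imwrite("pics/c4.png",np.hstack([a[:384,:400] if 0 else a,b]))
E
```

```text
0.52 [518.1, 303.1] [0.52973272 0.32444689 0.08947246] 324
[np.float64(523.9078956966357), np.float64(289.3027855393971)] [np.float64(175.57656984992968), np.float64(225.55312021338912)]
[np.float64(525.5043060513982), np.float64(276.56153641762944)] [np.float64(174.42909822491805), np.float64(235.32503020003517)]
[np.float64(524.9759651998213), np.float64(288.48097340699536)] [np.float64(175.3012379081927), np.float64(222.21356878966336)]
```

View pics/c4.png

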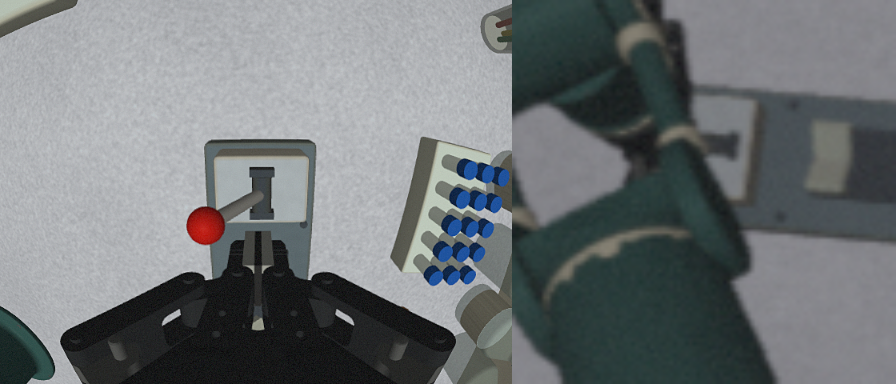

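```bash
cat >> h.py <<'E'
def wray(c,u,v,plane):
    a=np.array([u-c["cx"],v-c["cy"]]); r=np.hypot(*a); th=r/c["fx"]
    d=np.r_[a/r*np.sin(th),np.cos(th)]; T=np.array(c["world_from_camera"]); d=T[:3,:3]@d
    return T[:3,3]+d*(plane-T[2,3])/d[2]
def wproj(c,p):
    q=(np.linalg.inv(c["world_from_camera"])@np.append(p,1))[:3]; r=np.hypot(q[0],q[1]); th=np.arctan2(r,q[2])
    return np.array([c["cx"],c["cy"]])+q[:2]/r*th*c["fx"]
def redknob(c):
    hsv=cv2.cvtColor(c["img"],cv2.COLOR_BGR2HSV)
    m=(((hsv[...,0]<6)|(hsv[...,0]>174))&(hsv[...,1]>150)&(hsv[...,2]>60)).astype(np.uint8)
    n,l,st,ce=cv2.connectedComponentsWithStats(m); k=1+np.argmax(st[1:,4]); return ce[k],st[k]
E
python3 - <<'E'
from h import *
w=read_camera("wrist"); k,st=redknob(w); print(k,st,wray(w,*k,.146), "z",w["range_z"][int(k[1]),int(k[0])])
s=readout.read_state(); p=np.array(s["tool_pos"]); y=R.from_rotvec(s["tcp_rot"]).as_matrix()[:,1]
print("tip px",wproj(w,p+.014*y),"cam",np.round(w["world_from_camera"],3).tolist(), p, y)
print("pivot px",wproj(w,loc(0,.13,.08)),"slot seen ~",[262/.8,197/.8])
E
```

```text
[260.88382688 281.90888383] [ 237  259   48   47 1756] [0.50063397 0.32636941 0.146     ] z 0.16876695
tip px [322.59180039 280.10491423] cam [[0.998, -0.062, -0.008, 0.534], [-0.062, -0.955, -0.29, 0.398], [0.01, 0.29, -0.957, 0.312], [0.0, 0.0, 0.0, 1.0]] [0.53077906 0.32367618 0.15610958] [ 0.01179635  0.01110923 -0.99986871]
pivot px [332.30770409 244.57618953] slot seen ~ [327.5, 246.25]
```

The finger slipped past the knob, which is still at rest at (0.501, 0.326). I'll grip the ball across reader y instead and swing it that way.

>>> jog_arm(increments=[[0, -0.04, 0, 0, 0, 0, 0], [0, -0.04, 0, 0, 0, 0, 0], [0, 0, 0, 0, -0.17, 0, 0.6], [0, 0, 0, 0, -0.18, 0, 0.6], [0, 0, 0, 0, -0.18, 0, 0.6], [0, 0, 0, 0, -0.18, 0, 0.6], [0, 0, 0, 0, -0.18, 0, 0.6], [0, 0, 0, 0, -0.18, 0, 0.6], [0, 0, 0, 0, -0.18, 0, 0.6], [0, 0, 0, 0, -0.18, 0, 0.6]])

```text
time: 5.85
tool_pos: [0.525, 0.324, 0.2396]
tcp_rot: [-1.275, -1.111, 1.084]
wrist_force: [-0.2, 0.7, 0.9]
width: 0.596
```

```bash
python3 - <<'E'
from h import *
plan([.5006,.3255,.21],YAW+np.pi/2,4,.6)
E
```

```text
t 5.85 pos [0.525  0.324  0.2396] F [-0.2  0.7  0.9] w 0.596 turn [ 0.0101 -0.0895  0.0127] shift [-0.0025  0.0293  0.0246] q [ 0.51  0.13  1.72  0.    1.27 -0.91]
[[-0.0006, 0.0073, 0.0061, 0.0025, -0.0224, 0.0032, 0.6], [-0.0005, 0.0073, 0.0061, 0.0025, -0.0224, 0.0032, 0.6], [-0.0003, 0.0074, 0.0061, 0.0025, -0.0224, 0.0032, 0.6], [-0.0001, 0.0074, 0.0061, 0.0025, -0.0224, 0.0032, 0.6]]
```

>>> jog_arm(increments=[[0, 0, 0.0065, 0.003, -0.023, 0.003, 0.6], [0, 0, 0.0065, 0.003, -0.023, 0.003, 0.6], [0, 0, 0.006, 0.003, -0.022, 0.003, 0.6], [0, 0.008, 0.005, 0, -0.02, 0.003, 0.6], [0, 0, 0, 0, 0, 0, 0.6], [0, 0, 0, 0, 0, 0, 0.6]])

```text
time: 6.6
tool_pos: [0.498, 0.3273, 0.2307]
tcp_rot: [-1.238, -1.162, 1.163]
wrist_force: [0.0, -0.3, 0.2]
width: 0.6
```

```bash
python3 - <<'E'
from h import *
w=read_camera("wrist");k,st=redknob(w); K=wray(w,*k,.146); print(K)
plan([K[0],K[1],.140],YAW+np.pi/2,5,.6)
E
```

```text
[0.50083482 0.32646386 0.146     ]
t 6.65 pos [0.4979 0.3272 0.2306] F [ 0.5 -0.7 -0.1] w 0.599 turn [-0.0005 -0.0021 -0.0005] shift [-0.0005  0.0906 -0.003 ] q [ 0.54  0.11  1.76 -0.    1.27 -0.97]
[[-0.0001, 0.0181, -0.0006, -0.0001, -0.0004, -0.0001, 0.6], [-0.0001, 0.0181, -0.0006, -0.0001, -0.0004, -0.0001, 0.6], [-0.0001, 0.0181, -0.0006, -0.0001, -0.0004, -0.0001, 0.6], [-0.0001, 0.0181, -0.0006, -0.0001, -0.0004, -0.0001, 0.6], [-0.0001, 0.0181, -0.0006, -0.0001, -0.0004, -0.0001, 0.6]]
```

>>> jog_arm(increments=[[0, 0.022, -0.001, 0, 0, 0, 0.6], [0, 0.022, -0.001, 0, 0, 0, 0.6], [0, 0.022, -0.001, 0, 0, 0, 0.6], [0, 0.018, 0, 0, 0, 0, 0.6], [0, 0.006, 0, 0, 0, 0, 0.6], [0, 0, 0, 0, 0, 0, 0.3], [0, 0, 0, 0, 0, 0, 0.1], [0, 0, 0, 0, 0, 0, 0.1]], force=50)

```text
time: 7.65
tool_pos: [0.505, 0.3286, 0.1443]
tcp_rot: [-1.241, -1.168, 1.155]
wrist_force: [-3.8, 0.6, 7.8]
width: 0.103
```

```bash
python3 - <<'E'
from h import *
w=read_camera("wrist");k,st=redknob(w); print(k,st,wray(w,*k,.146))
plan([.5,.326,.14],YAW+np.pi/2,1,.6)
E
```

```text
[319.50255428 285.06130268] [ 293  263   52   51 1566] [0.49925027 0.32693807 0.146     ]
t 7.7 pos [0.5049 0.3287 0.1442] F [-4.5  0.1  8.3] w 0.098 turn [ 0.0064 -0.0043  0.0046] shift [-0.003   0.0042  0.0048] q [ 0.54  0.18  1.85  0.    1.11 -0.97]
[[-0.003, 0.0042, 0.0048, 0.0064, -0.0043, 0.0046, 0.6]]
```

```bash
python3 - <<'E'
from h import *
w=read_camera("wrist"); s=read_camera("scene")
b=cv2.resize(s["img"][220:340,460:580],(400,400)); a=w["img"][150:450,150:550]
cv2.imwrite("pics/c5.png",np.hstack([cv2.resize(a,(400,300)),b[:300]]))
E
```

```text
(no output)
```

View pics/c5.png

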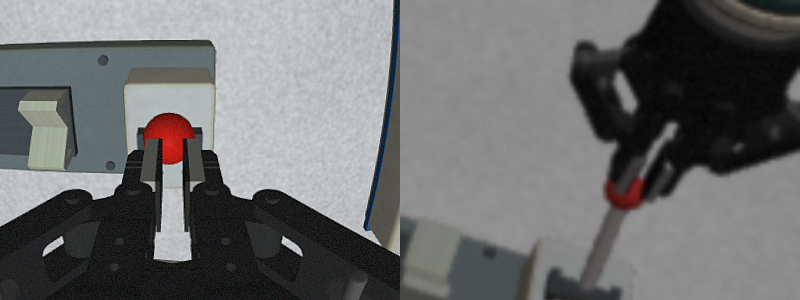

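```bash
python3 - <<'E'
from h import *
w=read_camera("wrist");k,st=redknob(w)
T=np.array(w["world_from_camera"]); print(T.round(3).tolist())
def pt(u,v):
    z=w["range_z"][v,u]; a=np.array([u-w["cx"],v-w["cy"]]); r=np.hypot(*a)+1e-9; th=r/w["fx"]
    d=np.r_[a/r*np.tan(th),1]*z; return (T@np.append(d,1))[:3].round(4)
for v in range(240,320,6): print(v,[pt(u,v).tolist() for u in(298,320,342)])
s=readout.read_state(); p=np.array(s["tool_pos"]); M=R.from_rotvec(s["tcp_rot"]).as_matrix()
print(p,M.round(3).tolist(), wproj(w,p+.014*M[:,1]),wproj(w,p-.005*M[:,1]))
E
```

```text
[[0.066, 0.95, 0.306, 0.427], [0.998, -0.064, -0.016, 0.332], [0.004, 0.307, -0.952, 0.299], [0.0, 0.0, 0.0, 1.0]]
240 [[0.5002, 0.3131, 0.0746], [0.5012, 0.327, 0.0742], [0.5017, 0.341, 0.0755]]
246 [[0.504, 0.3128, 0.0751], [0.505, 0.3268, 0.075], [0.506, 0.3408, 0.075]]
252 [[0.508, 0.3124, 0.0754], [0.5092, 0.3265, 0.0748], [0.5103, 0.3407, 0.0742]]
258 [[0.5123, 0.312, 0.0748], [0.5137, 0.3262, 0.0738], [0.5143, 0.3404, 0.0748]]
264 [[0.5162, 0.3117, 0.0756], [0.4892, 0.3279, 0.1448], [0.5179, 0.3402, 0.0761]]
270 [[0.52, 0.3114, 0.0766], [0.4897, 0.3279, 0.1506], [0.5226, 0.34, 0.0751]]
276 [[0.4921, 0.3181, 0.1501], [0.4914, 0.3278, 0.1531], [0.5268, 0.3398, 0.0752]]
282 [[0.4938, 0.3181, 0.1528], [0.4933, 0.3277, 0.1552], [0.4967, 0.3372, 0.1492]]
288 [[0.493, 0.3186, 0.1603], [0.4956, 0.3275, 0.1562], [0.4942, 0.3367, 0.1605]]
294 [[0.4924, 0.319, 0.1671], [0.4972, 0.3274, 0.1587], [0.4939, 0.3364, 0.1665]]
300 [[0.4929, 0.3192, 0.1714], [0.5011, 0.3271, 0.1568], [0.4946, 0.3362, 0.1704]]
306 [[0.4926, 0.3195, 0.177], [0.504, 0.3269, 0.1569], [0.4933, 0.3359, 0.1776]]
312 [[0.4935, 0.3196, 0.1799], [0.5077, 0.3267, 0.1557], [0.4943, 0.3357, 0.1804]]
318 [[0.4927, 0.32, 0.1856], [0.5576, 0.3232, 0.0754], [0.4945, 0.3355, 0.1844]]
[0.50486507 0.3286951  0.14413607] [[0.065, 0.007, -0.998], [0.998, 0.004, 0.065], [0.005, -1.0, -0.006]] [323.79170486 282.02211979] [323.94615632 299.30998241]
```

```bash
python3 - <<'E'
from h import *
print(bot.finger_overhang,[a for a in dir(bot) if a[0]!='_'])
w=read_camera("wrist"); T=np.array(w["world_from_camera"])
v,u=np.mgrid[:480,:640]; z=w["range_z"]; a=np.stack([u-w["cx"],v-w["cy"]]); r=np.hypot(*a)+1e-9; th=r/w["fx"]
ok=(z>0)&(th<1.4)
d=np.stack([a[0]/r*np.tan(th)*z,a[1]/r*np.tan(th)*z,z,np.ones_like(z)])[:,ok]
P=(T@d)[:3].T; s=readout.read_state(); p=np.array(s["tool_pos"]); M=R.from_rotvec(s["tcp_rot"]).as_matrix()
Q=(P-p)@M
hsv=cv2.cvtColor(w["img"],cv2.COLOR_BGR2HSV); red=(((hsv[...,0]<8)|(hsv[...,0]>172))&(hsv[...,1]>100))[ok]
f=(abs(Q[:,0])<.03)&(abs(Q[:,2])<.02)&(Q[:,1]<.03)&~red
g=Q[f]
for lo in np.arange(-.05,.03,.005):
    k=g[(g[:,1]>=lo)&(g[:,1]<lo+.005)]
    if len(k): print(round(lo,3),len(k),"x",k[:,0].min().round(4),k[:,0].max().round(4),"z",k[:,2].min().round(4),k[:,2].max().round(4), "inner", k[k[:,0]<0][:,0].max().round(4) if (k[:,0]<0).any() else 0, k[k[:,0]>0][:,0].min().round(4) if (k[:,0]>0).any() else 0)
E
```

```text
0.014 ['MotionError', 'finger_overhang', 'finish_job']
-0.05 642 x -0.0187 0.0165 z -0.011 0.0122 inner -0.0049 0.0033
-0.045 463 x -0.0186 0.0171 z -0.0105 0.012 inner -0.005 0.0033
-0.04 548 x -0.0187 0.0169 z -0.0107 0.0122 inner -0.0049 0.0033
-0.035 445 x -0.0186 0.0169 z 0.0043 0.012 inner -0.0049 0.0033
-0.03 409 x -0.0185 0.0169 z -0.0104 0.0119 inner -0.005 0.0033
-0.025 423 x -0.0185 0.0167 z -0.0102 0.0118 inner -0.0049 0.0032
-0.02 129 x -0.0174 0.0152 z 0.003 0.0117 inner -0.0053 0.0036
-0.015 1 x 0.0092 0.0092 z 0.0103 0.0103 inner 0 0.0092
-0.01 9 x -0.0135 0.0032 z -0.0063 0.0009 inner -0.0004 0.0
-0.005 19 x -0.0131 0.0096 z 0.0047 0.0155 inner -0.0062 0.0032
-0.0 13 x -0.0128 0.005 z 0.0094 0.0157 inner -0.0049 0.0
```

The wrist depth shows the actual fingertips about 16 mm *behind* the reported TCP, not 14 mm ahead. That is a 30 mm discrepancy, and it explains both misses, since the fingers rode over the ball's top. From here I'll use tip z = tool z + 16 mm and go lower.

>>> jog_arm(increments=[[0, -0.015, 0, 0, 0, 0, 0.6], [-0.001, 0, 0.004, 0, 0, 0, 0.6], [0, 0, 0, 0, 0, 0, 0.6], [0, 0, 0, 0, 0, 0, 0.6], [0, 0, 0, 0, 0, 0, 0.6]])

```text
time: 8.52
tool_pos: [0.5016, 0.3286, 0.1623]
tcp_rot: [-1.242, -1.172, 1.152]
wrist_force: [0.7, -0.9, -0.5]
width: 0.599
```

```bash
cat >> h.py <<'E'
def wcloud(w):
    v,u=np.mgrid[:480,:640]; z=w["range_z"]; a=np.stack([u-w["cx"],v-w["cy"]]); r=np.hypot(*a)+1e-9; th=r/w["fx"]
    t=np.tan(np.minimum(th,1.4)); d=np.stack([a[0]/r*t*z,a[1]/r*t*z,z,np.ones_like(z)])
    return np.einsum('ij,jkl->kli',np.array(w["world_from_camera"]),d)[...,:3],(z>0)&(th<1.4)
def tips(w):
    P,ok=wcloud(w); s=readout.read_state(); p=np.array(s["tool_pos"]); M=R.from_rotvec(s["tcp_rot"]).as_matrix()
    Q=(P[ok]-p)@M; g=Q[(abs(Q[:,0])<.06)&(abs(Q[:,2])<.02)&(Q[:,1]<.03)]
    for sgn in(-1,1):
        k=g[g[:,0]*sgn>0]; h,e=np.histogram(k[:,1],np.arange(-.06,.031,.003)); print("side",sgn,dict(zip((e[:-1]*1000).round().astype(int).tolist(),h.tolist())), "inner",np.abs(k[k[:,1]<-.025][:,0]).min().round(4))
E
python3 - <<'E'
from h import *
w=read_camera("wrist"); tips(w); k,st=redknob(w); print(wray(w,*k,.146))
plan([.5005,.327,.109],YAW+np.pi/2,5,.6)
E
```

```text
side -1 {-60: 191, -57: 190, -54: 356, -51: 202, -48: 223, -45: 210, -42: 219, -39: 195, -36: 188, -33: 188, -30: 169, -27: 164, -24: 115, -21: 69, -18: 25, -15: 0, -12: 0, -9: 0, -6: 0, -3: 0, 0: 1, 3: 323, 6: 358, 9: 208, 12: 126, 15: 47, 18: 14, 21: 0, 24: 0, 27: 0} inner 0.0
side 1 {-60: 179, -57: 187, -54: 372, -51: 199, -48: 216, -45: 228, -42: 205, -39: 215, -36: 197, -33: 175, -30: 171, -27: 157, -24: 117, -21: 72, -18: 27, -15: 0, -12: 0, -9: 0, -6: 0, -3: 0, 0: 0, 3: 127, 6: 267, 9: 151, 12: 89, 15: 39, 18: 10, 21: 0, 24: 0, 27: 0} inner 0.0
[0.50079811 0.32643555 0.146     ]
t 8.575 pos [0.5015 0.3286 0.1622] F [-0.1 -0.7 -0.3] w 0.596 turn [ 0.01   -0.0039  0.0068] shift [-0.002   0.0532  0.0015] q [ 0.54  0.16  1.84 -0.    1.13 -0.97]
[[-0.0004, 0.0106, 0.0003, 0.002, -0.0008, 0.0014, 0.6], [-0.0004, 0.0106, 0.0003, 0.002, -0.0008, 0.0014, 0.6], [-0.0004, 0.0106, 0.0003, 0.002, -0.0008, 0.0014, 0.6], [-0.0004, 0.0106, 0.0002, 0.002, -0.0008, 0.0014, 0.6], [-0.0003, 0.0106, 0.0002, 0.002, -0.0008, 0.0014, 0.6]]
```

>>> jog_arm(increments=[[-0.001, 0.012, 0, 0.003, 0, 0.003, 0.6], [-0.001, 0.014, 0, 0.003, 0, 0.002, 0.6], [0, 0.014, 0, 0.003, 0, 0.002, 0.6], [0, 0.009, 0, 0, 0, 0, 0.6], [0, 0.002, 0, 0, 0, 0, 0.6], [0, 0, 0, 0, 0, 0, 0.1], [0, 0, 0, 0, 0, 0, 0.1], [0, 0, 0, 0, 0, 0, 0.1]])

```text
time: 9.57
tool_pos: [0.5006, 0.3273, 0.1055]
tcp_rot: [-1.238, -1.159, 1.162]
wrist_force: [0.8, -0.5, -3.3]
width: 0.254
```

```bash
python3 - <<'E'
from h import *
w=read_camera("wrist"); k,st=redknob(w); print(st,wray(w,*k,.146))
plan([.5005,.327,.109],YAW+np.pi/2,1,.1)
E
```

```text
[ 292  312   61   63 3145] [0.50086692 0.32646097 0.146     ]
t 9.625 pos [0.5006 0.3273 0.1054] F [-0.2  1.9 -3.4] w 0.246 turn [-0.0025 -0.0043 -0.0002] shift [-0.0003 -0.0036  0.0001] q [ 0.54  0.22  1.88  0.    1.05 -0.97]
[[-0.0003, -0.0036, 0.0001, -0.0025, -0.0043, -0.0002, 0.1]]
```

>>> jog_arm(increments=[[0, -0.004, -0.009, 0, 0, 0, 0.1], [0, -0.003, -0.009, 0, 0, 0, 0.1], [0, -0.002, -0.009, 0, 0, 0, 0.1], [0, -0.0005, -0.009, 0, 0, 0, 0.1], [0, 0.0005, -0.009, 0, 0, 0, 0.1], [0, 0.0015, -0.009, 0, 0, 0, 0.1]])

```text
time: 10.38
tool_pos: [0.5552, 0.3234, 0.1138]
tcp_rot: [-1.234, -1.155, 1.165]
wrist_force: [-0.3, 0.0, 1.0]
width: 0.103
```

```bash
python3 - <<'E'
from h import *
w=read_camera("wrist"); k,st=redknob(w); print(st,wray(w,*k,.150))
plan(loc(.036,.13,.109),YAW+np.pi/2,1,.1)
E
```

```text
[ 289  155   69   70 3825] [0.49999059 0.326531   0.15      ]
t 10.425 pos [0.5563 0.3233 0.1136] F [1.8 0.1 0.2] w 0.101 turn [-0.0068 -0.0048 -0.001 ] shift [-0.0025  0.0045 -0.0178] q [ 0.49  0.29  1.77  0.    1.09 -1.02]
[[-0.0025, 0.0045, -0.0178, -0.0068, -0.0048, -0.001, 0.1]]
```

It slipped out of the grip and the knob sprang back. Now I'll push with both fingers nearly shut, jaw axis across the push as a wide face with a centring gap, at the correct height.

>>> jog_arm(increments=[[0, -0.03, 0, 0, 0, 0, 0.1], [0, -0.03, 0, 0, 0, 0, 0.1], [0, 0, 0.025, 0, 0, 0, 0.1], [0, 0, 0.025, 0, 0, 0, 0.1], [0, 0, 0.025, 0, 0, 0, 0.1], [0, 0, 0.022, 0, 0, 0, 0.1], [0, 0, 0, 0, 0, 0, 0.1]])

```text
time: 11.3
tool_pos: [0.4631, 0.3282, 0.178]
tcp_rot: [-1.242, -1.158, 1.158]
wrist_force: [0.4, -0.2, 0.9]
width: 0.101
```

```bash
python3 - <<'E'
from h import *
w=read_camera("wrist"); k,st=redknob(w); print(st,wray(w,*k,.146))
plan([.4225,.3312,.119],YAW+np.pi/2,3,.1)
E
```

```text
[312 308  22  40 772] [0.50075616 0.32488732 0.146     ]
t 11.35 pos [0.464  0.3283 0.1782] F [-0.8  0.3  0.2] w 0.105 turn [ 0.0013 -0.0083 -0.0003] shift [0.0001 0.0591 0.0417] q [ 0.57  0.09  1.88 -0.    1.17 -0.93]
[[0.0, 0.0197, 0.0139, 0.0004, -0.0028, -0.0001, 0.1], [0.0001, 0.0197, 0.0139, 0.0004, -0.0028, -0.0001, 0.1], [0.0001, 0.0197, 0.0139, 0.0004, -0.0028, -0.0001, 0.1]]
```

>>> jog_arm(increments=[[0, 0, 0.02, 0, -0.002, 0, 0.1], [0, 0, 0.02, 0, -0.003, 0, 0.1], [0, 0.02, 0.002, 0, -0.003, 0, 0.1], [0, 0.02, 0, 0, 0, 0, 0.1], [0, 0.018, 0, 0, 0, 0, 0.1], [0, 0, 0, 0, 0, 0, 0.1], [0, 0, 0, 0, 0, 0, 0.1]])

```text
time: 12.22
tool_pos: [0.4184, 0.332, 0.1193]
tcp_rot: [-1.239, -1.166, 1.163]
wrist_force: [-0.4, -0.3, 0.6]
width: 0.101
```

```bash
python3 - <<'E'
from h import *
plan(loc(.014,.132,.120),YAW+np.pi/2,10,.1)
E
```

```text
t 12.225 pos [0.4184 0.332  0.1193] F [-0.4 -0.3  0.6] w 0.101 turn [0.0024 0.0005 0.0007] shift [-0.001  -0.0004 -0.1339] q [ 0.62  0.08  2.01 -0.    1.05 -0.88]
[[-0.0001, -0.0, -0.0134, 0.0002, 0.0, 0.0001, 0.1], [-0.0001, -0.0, -0.0134, 0.0002, 0.0, 0.0001, 0.1], [-0.0001, -0.0, -0.0134, 0.0002, 0.0, 0.0001, 0.1], [-0.0001, -0.0, -0.0134, 0.0002, 0.0, 0.0001, 0.1], [-0.0001, -0.0001, -0.0134, 0.0002, 0.0, 0.0001, 0.1], [-0.0001, -0.0001, -0.0134, 0.0002, 0.0, 0.0001, 0.1], [-0.0001, -0.0001, -0.0134, 0.0002, 0.0, 0.0001, 0.1], [-0.0001, -0.0001, -0.0134, 0.0002, 0.0, 0.0001, 0.1], [-0.0001, -0.0001, -0.0134, 0.0002, 0.0, 0.0001, 0.1], [-0.0001, -0.0001, -0.0134, 0.0002, 0.0, 0.0001, 0.1]]
```

>>> jog_arm(increments=[[0, 0, -0.012, 0, 0, 0, 0.1], [0, 0, -0.014, 0, 0, 0, 0.1], [0, 0, -0.014, 0, 0, 0, 0.1], [0, 0, -0.014, 0, 0, 0, 0.1], [0, 0, -0.012, 0, 0, 0, 0.1], [0, 0, -0.012, 0, 0, 0, 0.1], [0, 0, -0.012, 0, 0, 0, 0.1]])

```text
time: 13.1
tool_pos: [0.5145, 0.3267, 0.1221]
tcp_rot: [-1.237, -1.166, 1.161]
wrist_force: [-3.5, 0.0, 3.2]
width: 0.1
```

```bash
python3 - <<'E'
from h import *
w=read_camera("wrist"); k,st=redknob(w); print(st,wray(w,*k,.155))
plan(loc(.014,.132,.120),YAW+np.pi/2,4,.1)
E
```

```text
[ 304  347   37   56 1464] [0.53726789 0.32437882 0.155     ]
t 13.15 pos [0.5162 0.3267 0.1222] F [-1.4  0.   1.4] w 0.098 turn [ 0.0037 -0.0007  0.0026] shift [-0.0016  0.0024 -0.036 ] q [ 0.52  0.22  1.85  0.    1.07 -0.99]
[[-0.0004, 0.0006, -0.009, 0.0009, -0.0002, 0.0007, 0.1], [-0.0004, 0.0006, -0.009, 0.0009, -0.0002, 0.0007, 0.1], [-0.0004, 0.0006, -0.009, 0.0009, -0.0002, 0.0007, 0.1], [-0.0004, 0.0006, -0.009, 0.0009, -0.0002, 0.0007, 0.1]]
```

The lever is following, now about upright with Fx −3.5 N. Continuing to the stop.

>>> jog_arm(increments=[[0, 0.001, -0.01, 0, 0, 0, 0.1], [0, 0.001, -0.01, 0, 0, 0, 0.1], [0, 0.001, -0.009, 0, 0, 0, 0.1], [0, 0.001, -0.005, 0, 0, 0, 0.1], [0, 0, -0.004, 0, 0, 0, 0.1], [0, 0, -0.003, 0, 0, 0, 0.1]])

```text
time: 13.9
tool_pos: [0.552, 0.3243, 0.1158]
tcp_rot: [-1.228, -1.154, 1.169]
wrist_force: [-14.6, 0.5, 9.2]
width: 0.094
```

```bash
python3 - <<'E'
from h import *
w=read_camera("wrist"); k,st=redknob(w); print(st,wray(w,*k,.146), "expect",loc(.036,.132,.146))
plan(loc(.014,.132,.120),YAW+np.pi/2,1,.1)
E
```

```text
[ 304  343   37   55 1369] [0.5740598  0.32206681 0.146     ] expect [0.57399126 0.32155605 0.146     ]
t 13.95 pos [0.5519 0.3242 0.1159] F [-14.3   0.7   8.6] w 0.099 turn [-0.0131 -0.0012 -0.0002] shift [-0.0013 -0.0041 -0.0001] q [ 0.49  0.29  1.77  0.01  1.09 -1.02]
[[-0.0013, -0.0041, -0.0001, -0.0131, -0.0012, -0.0002, 0.1]]
```

At the stop: force jumped to −14.6 N, and the knob is within 1 mm of where it should be at the stop. Backing off now so it springs back.

>>> jog_arm(increments=[[0, 0, -0.003, 0, 0, 0, 0.1], [0, 0, 0.01, 0, 0, 0, 0.1], [0, 0, 0.02, 0, 0, 0, 0.1], [0, 0, 0.02, 0, 0, 0, 0.1], [0, 0, 0.02, 0, 0, 0, 0.1], [0, 0, 0.025, 0, 0, 0, 0.1], [0, 0, 0.02, 0, 0, 0, 0.1], [0, 0, 0.01, 0, 0, 0, 0.1], [0, -0.04, 0, 0, 0, 0, 0.5], [0, -0.06, 0, 0, 0, 0, 0.8]])

```text
time: 15.2
tool_pos: [0.4187, 0.3301, 0.2146]
tcp_rot: [-1.226, -1.147, 1.18]
wrist_force: [0.9, 1.5, -0.1]
width: 0.516
```

```bash
python3 - <<'E'
from h import *
s=read_camera("scene"); k,st=redknob(s); print(k,st)
bc=np.array([.443,-.168]); th=np.deg2rad(20.2)
plan([.43,.10,.25],th,10,.8)
E
```

```text
[527.1011236  276.83146067] [522 272  11  11  89]
t 15.25 pos [0.4232 0.3332 0.2253] F [1.3 1.  4.9] w 0.603 turn [-0.0095  1.1586 -0.0027] shift [-0.2324 -0.0255 -0.0205] q [ 0.62  0.    1.88  0.01  1.26 -0.9 ]
[[-0.0232, -0.0026, -0.002, -0.001, 0.1159, -0.0003, 0.8], [-0.0228, -0.0026, -0.0047, -0.001, 0.1159, -0.0003, 0.8], [-0.0221, -0.0026, -0.0073, -0.001, 0.1159, -0.0003, 0.8], [-0.0211, -0.0026, -0.0098, -0.001, 0.1159, -0.0003, 0.8], [-0.0199, -0.0026, -0.0122, -0.001, 0.1159, -0.0003, 0.8], [-0.0183, -0.0025, -0.0144, -0.001, 0.1159, -0.0003, 0.8], [-0.0165, -0.0025, -0.0165, -0.001, 0.1159, -0.0003, 0.8], [-0.0145, -0.0025, -0.0183, -0.001, 0.1159, -0.0003, 0.8], [-0.0123, -0.0025, -0.0198, -0.001, 0.1159, -0.0003, 0.8], [-0.0099, -0.0025, -0.0211, -0.001, 0.1159, -0.0003, 0.8]]
```

The knob is back at rest (527,277). Moving on to the barrel.

>>> jog_arm(increments=[[-0.0232, -0.0026, -0.002, 0, 0.116, 0, 0.8], [-0.0228, -0.0026, -0.0047, 0, 0.116, 0, 0.8], [-0.022, -0.0026, -0.0073, 0, 0.116, 0, 0.8], [-0.021, 0, -0.01, 0, 0.116, 0, 0.8], [-0.02, 0, -0.012, 0, 0.116, 0, 0.8], [-0.018, 0, -0.0144, 0, 0.116, 0, 0.8], [-0.0165, 0, -0.0165, 0, 0.116, 0, 0.8], [-0.0145, 0, -0.018, 0, 0.116, 0, 0.8], [-0.012, 0, -0.02, 0, 0.116, 0, 0.8], [-0.01, 0, -0.021, 0, 0.116, 0, 0.8]])

```text
time: 16.5
tool_pos: [0.433, 0.0977, 0.2387]
tcp_rot: [-1.548, -0.261, 0.234]
wrist_force: [-0.6, -0.7, 0.4]
width: 0.798
```

```bash
python3 - <<'E'
from h import *
plan([.443,-.168,.14],np.deg2rad(20.2),8,.8)
E
```

```text
t 16.5 pos [0.433  0.0977 0.2387] F [-0.6 -0.7  0.4] w 0.798 turn [-0.0049 -0.0371  0.0185] shift [-0.0747  0.096  -0.2562] q [ 0.16 -0.21  2.06  0.01  1.28 -0.16]
[[-0.0093, 0.012, -0.032, -0.0006, -0.0046, 0.0023, 0.8], [-0.0095, 0.012, -0.032, -0.0006, -0.0046, 0.0023, 0.8], [-0.0096, 0.0121, -0.0319, -0.0006, -0.0046, 0.0023, 0.8], [-0.0097, 0.0121, -0.0319, -0.0006, -0.0046, 0.0023, 0.8], [-0.0098, 0.0122, -0.0318, -0.0006, -0.0046, 0.0023, 0.8], [-0.0099, 0.0122, -0.0318, -0.0006, -0.0046, 0.0023, 0.8], [-0.0101, 0.0122, -0.0317, -0.0006, -0.0046, 0.0023, 0.8], [-0.0102, 0.0123, -0.0317, -0.0006, -0.0046, 0.0023, 0.8]]
```

>>> jog_arm(increments=[[-0.009, 0.005, -0.032, 0, -0.005, 0.002, 0.8], [-0.0095, 0.01, -0.032, 0, -0.005, 0.002, 0.8], [-0.0096, 0.012, -0.032, 0, -0.005, 0.002, 0.8], [-0.0097, 0.012, -0.032, 0, -0.005, 0.002, 0.8], [-0.0098, 0.012, -0.032, 0, -0.005, 0.002, 0.8], [-0.01, 0.012, -0.032, 0, -0.005, 0.002, 0.8], [-0.01, 0.012, -0.032, 0, -0.005, 0.002, 0.8], [-0.01, 0.012, -0.025, 0, -0.005, 0.002, 0.8], [0, 0, 0, 0, 0, 0, 0.8], [0, 0, 0, 0, 0, 0, 0.8]])

```text
time: 17.75
tool_pos: [0.4474, -0.1734, 0.1513]
tcp_rot: [-1.556, -0.291, 0.262]
wrist_force: [-0.5, 0.4, 0.1]
width: 0.799
```

```bash
cat >> h.py <<'E'
def cyl(w,zc,ctr,zmin):
    """barrel axis from the points near its top line, upper part above zmin"""
    P,ok=wcloud(w); Q=P[ok]; hsv=cv2.cvtColor(w["img"],cv2.COLOR_BGR2HSV)[ok]
    m=(np.hypot(*(Q[:,:2]-ctr).T)<.09)&(Q[:,2]>zmin)&(Q[:,2]<zc+.022)
    Q=Q[m]; h=hsv[m]; rc=cv2.minAreaRect((Q[:,:2]*1000).astype(np.float32))
    br=(h[:,0]>8)&(h[:,0]<28)&(h[:,1]>90); print("n",len(Q),"rect",rc,"top",np.percentile(Q[:,2],98).round(4),"brass",br.sum(),Q[br].mean(0).round(4) if br.any() else 0)
E
python3 - <<'E'
from h import *
w=read_camera("wrist"); cyl(w,.042,np.array([.443,-.168]),.046); tips(w)
cv2.imwrite("pics/w6.png",w["img"])
plan([.443,-.168,.10],np.deg2rad(20.2),3,.8)
E
```

```text
n 7468 rect ((441.389892578125, -167.9612579345703), (32.11491394042969, 129.45098876953125), 20.01999282836914) top 0.0591 brass 652 [ 0.4594 -0.2168  0.0555]
side -1 {-60: 308, -57: 224, -54: 222, -51: 276, -48: 249, -45: 239, -42: 226, -39: 225, -36: 201, -33: 192, -30: 171, -27: 140, -24: 71, -21: 21, -18: 0, -15: 0, -12: 0, -9: 0, -6: 0, -3: 0, 0: 0, 3: 0, 6: 0, 9: 0, 12: 0, 15: 0, 18: 0, 21: 0, 24: 0, 27: 0} inner 0.0
side 1 {-60: 311, -57: 230, -54: 235, -51: 261, -48: 253, -45: 225, -42: 234, -39: 213, -36: 203, -33: 197, -30: 167, -27: 147, -24: 74, -21: 19, -18: 0, -15: 0, -12: 0, -9: 0, -6: 0, -3: 0, 0: 0, 3: 0, 6: 0, 9: 0, 12: 0, 15: 0, 18: 0, 21: 0, 24: 0, 27: 0} inner 0.0001
t 17.8 pos [ 0.4474 -0.1732  0.1513] F [ 0.2 -0.2  1.4] w 0.801 turn [0.0067 0.0004 0.0178] shift [-0.0032  0.0512  0.0067] q [-0.43 -0.07  2.1   0.01  1.1  -0.78]
[[-0.0011, 0.0171, 0.0022, 0.0022, 0.0001, 0.0059, 0.8], [-0.001, 0.0171, 0.0022, 0.0022, 0.0001, 0.0059, 0.8], [-0.0009, 0.0171, 0.0022, 0.0022, 0.0001, 0.0059, 0.8]]
```

View pics/w6.png

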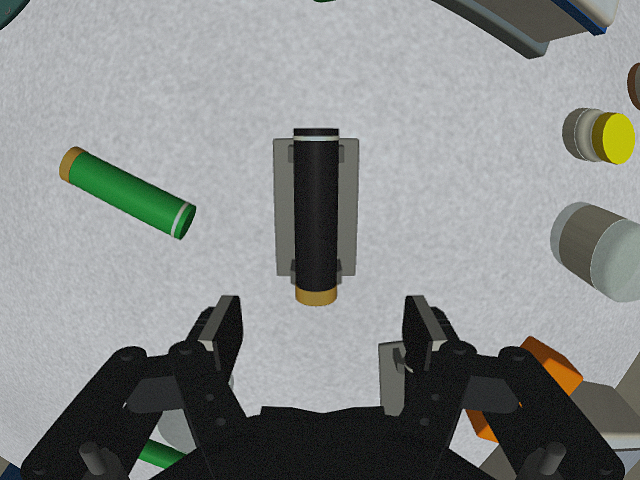

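The close view confirms it: a black barrel with the brass collar at (316,297), towards the right as described, sitting in its stand at yaw 20°, centre (0.441, −0.168). The green look-alike at (125,190) and the spare stand at (392,375) are separate. Descending.

>>> jog_arm(increments=[[-0.002, 0.02, 0.003, 0.003, 0, 0.006, 0.8], [-0.001, 0.022, 0.003, 0.002, 0, 0.006, 0.8], [-0.001, 0.022, 0.001, 0.002, 0, 0.006, 0.8], [0, 0.022, 0, 0, 0, 0, 0.8], [0, 0.01, 0, 0, 0, 0, 0.8], [0, 0, 0, 0, 0, 0, 0.8]])

```text
time: 18.55
tool_pos: [0.4411, -0.1625, 0.0497]
tcp_rot: [-1.551, -0.281, 0.283]
wrist_force: [0.7, -0.7, -0.6]
width: 0.801
```

```bash
python3 - <<'E'
from h import *
w=read_camera("wrist"); cyl(w,.042,np.array([.4414,-.168]),.046); 
plan([.4414,-.168,.009],np.deg2rad(20.),3,.8)
E
```

```text
n 16070 rect ((441.8542785644531, -167.80679321289062), (32.55164337158203, 130.7242431640625), 19.731409072875977) top 0.0589 brass 952 [ 0.46   -0.2175  0.0553]
t 18.6 pos [ 0.4414 -0.1627  0.0502] F [ 0.5  0.2 -0.4] w 0.802 turn [-0.0006  0.0102 -0.0002] shift [-0.0019  0.0412 -0.005 ] q [-0.41  0.05  2.19  0.    0.9  -0.77]
[[-0.0006, 0.0137, -0.0017, -0.0002, 0.0034, -0.0001, 0.8], [-0.0006, 0.0137, -0.0017, -0.0002, 0.0034, -0.0001, 0.8], [-0.0006, 0.0137, -0.0017, -0.0002, 0.0034, -0.0001, 0.8]]
```

>>> jog_arm(increments=[[-0.001, 0.012, -0.003, 0, 0.004, 0, 0.8], [-0.001, 0.014, -0.002, 0, 0.004, 0, 0.8], [0, 0.01, 0, 0, 0, 0, 0.8], [0, 0.003, 0, 0, 0, 0, 0.8], [0, 0, 0, 0, 0, 0, 0.8]], force=60)

```text
time: 19.23
tool_pos: [0.4429, -0.1693, 0.01]
tcp_rot: [-1.555, -0.277, 0.273]
wrist_force: [-1.0, 0.1, -0.2]
width: 0.803
```

```bash
python3 - <<'E'
from h import *
w=read_camera("wrist"); cyl(w,.042,np.array([.4414,-.168]),.046); cv2.imwrite("pics/w7.png",w["img"])
P,ok=wcloud(w); print([P[v,u].round(4).tolist() for v,u in((300,225),(300,430),(290,230),(290,420))])
tips(w)
plan([.4417,-.168,.009],np.deg2rad(20.),3,.8)
E
```

```text
n 24908 rect ((437.86712646484375, -154.92388916015625), (99.85992431640625, 86.89663696289062), 73.36949920654297) top 0.0608 brass 108 [ 0.4352 -0.1555  0.0529]
[[0.4031, -0.1724, 0.0393], [0.498, -0.1599, 0.0001], [0.4002, -0.189, 0.0002], [0.4898, -0.156, 0.0011]]
side -1 {-60: 296, -57: 232, -54: 225, -51: 724, -48: 2283, -45: 951, -42: 636, -39: 371, -36: 234, -33: 202, -30: 173, -27: 141, -24: 78, -21: 24, -18: 0, -15: 0, -12: 0, -9: 0, -6: 0, -3: 0, 0: 120, 3: 2018, 6: 222, 9: 2396, 12: 0, 15: 0, 18: 0, 21: 0, 24: 0, 27: 0} inner 0.0
side 1 {-60: 285, -57: 239, -54: 229, -51: 603, -48: 2152, -45: 978, -42: 592, -39: 382, -36: 235, -33: 187, -30: 182, -27: 139, -24: 76, -21: 22, -18: 0, -15: 0, -12: 0, -9: 0, -6: 0, -3: 0, 0: 65, 3: 2031, 6: 102, 9: 2666, 12: 3, 15: 0, 18: 0, 21: 0, 24: 0, 27: 0} inner 0.0001
t 19.275 pos [ 0.4429 -0.1693  0.0102] F [-0.6  0.7 -0.3] w 0.799 turn [0.0019 0.0013 0.0024] shift [-0.0007  0.0012  0.0017] q [-0.42  0.12  2.21  0.    0.81 -0.77]
[[-0.0002, 0.0004, 0.0006, 0.0006, 0.0004, 0.0008, 0.8], [-0.0002, 0.0004, 0.0006, 0.0006, 0.0004, 0.0008, 0.8], [-0.0002, 0.0004, 0.0006, 0.0006, 0.0004, 0.0008, 0.8]]
```

View pics/w7.png

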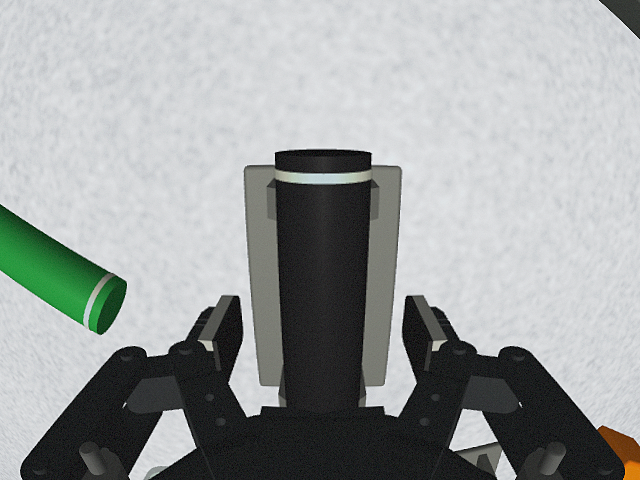

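The fingers straddle the barrel midway, with pads at (222,325) and (425,325). Closing the grip, then lifting.

>>> jog_arm(increments=[[0, 0.001, 0.001, 0, 0, 0, 0.5], [0, 0, 0, 0, 0, 0, 0.2], [0, 0, 0, 0, 0, 0, 0.2], [0, 0, 0, 0, 0, 0, 0.2]], force=60)

```text
time: 19.77
tool_pos: [0.4427, -0.1687, 0.0101]
tcp_rot: [-1.556, -0.278, 0.273]
wrist_force: [-0.4, 0.4, -1.5]
width: 0.357
```

>>> jog_arm(increments=[[0, -0.01, 0, 0, 0, 0, 0.2], [0, -0.02, 0, 0, 0, 0, 0.2], [0, -0.03, 0, 0, 0, 0, 0.2], [0, -0.03, 0, 0, 0, 0, 0.2], [0, -0.03, 0, 0, 0, 0, 0.2], [0, -0.03, 0, 0, 0, 0, 0.2], [0, 0, 0, 0, 0, 0, 0.2], [0, 0, 0, 0, 0, 0, 0.2]])

```text
time: 20.78
tool_pos: [0.4419, -0.167, 0.1654]
tcp_rot: [-1.554, -0.279, 0.271]
wrist_force: [-0.5, -0.1, -2.2]
width: 0.354
```

```bash
cat >> h.py <<'E'
def held(w):
    """held barrel in the tool frame: dark/brass points beyond the pads"""
    P,ok=wcloud(w); s=readout.read_state(); p=np.array(s["tool_pos"]); M=R.from_rotvec(s["tcp_rot"]).as_matrix()
    Q=(P-p)@M; m=ok&(abs(Q[...,0])<.014)&(Q[...,1]>-.062)&(Q[...,1]<-.015)&(Q[...,2]>.0)&(Q[...,2]<.09)
    k=Q[m]; print("held n",len(k),"z max",np.percentile(k[:,2],99.5).round(4))
    for lo in np.arange(.015,.075,.01):
        j=k[(k[:,2]>lo)&(k[:,2]<lo+.01)]
        if len(j)>20: 
            a=j[j[:,1]<np.percentile(j[:,1],15)]; print(round(lo,3),"top y",j[:,1].min().round(4),"x mid",np.median(a[:,0]).round(4),"xr",j[:,0].min().round(4),j[:,0].max().round(4))
E
python3 - <<'E'
from h import *
w=read_camera("wrist"); held(w); cv2.imwrite("pics/w8.png",w["img"])
plan(loc(0,-.0,.20),YAW,10,.2)
E
```

```text
held n 16500 z max 0.0664
0.015 top y -0.0495 x mid -0.0006 xr -0.014 0.014
0.025 top y -0.0495 x mid -0.0006 xr -0.0139 0.014
0.035 top y -0.05 x mid -0.0006 xr -0.014 0.014
0.045 top y -0.0499 x mid -0.0003 xr -0.014 0.014
0.055 top y -0.0501 x mid -0.0003 xr -0.014 0.014
0.065 top y -0.0494 x mid -0.0003 xr -0.014 0.0139
t 20.825 pos [ 0.442  -0.167   0.1654] F [-0.4  0.7 -1.7] w 0.359 turn [0.001  0.4117 0.0051] shift [ 0.2061 -0.0342  0.3069] q [-0.42 -0.09  2.09  0.    1.14 -0.77]
[[0.0206, -0.0034, 0.0307, 0.0001, 0.0412, 0.0005, 0.2], [0.0193, -0.0034, 0.0315, 0.0001, 0.0412, 0.0005, 0.2], [0.018, -0.0034, 0.0323, 0.0001, 0.0412, 0.0005, 0.2], [0.0167, -0.0034, 0.033, 0.0001, 0.0412, 0.0005, 0.2], [0.0153, -0.0034, 0.0337, 0.0001, 0.0412, 0.0005, 0.2], [0.0139, -0.0035, 0.0343, 0.0001, 0.0412, 0.0005, 0.2], [0.0125, -0.0035, 0.0348, 0.0001, 0.0412, 0.0005, 0.2], [0.011, -0.0035, 0.0353, 0.0001, 0.0412, 0.0005, 0.2], [0.0096, -0.0035, 0.0357, 0.0001, 0.0412, 0.0005, 0.2], [0.0081, -0.0035, 0.0361, 0.0001, 0.0412, 0.0005, 0.2]]
```

The barrel is held level: its axis is 33.7 mm behind the TCP and its middle sits at tool z +1.5 mm. Carrying it above the V.

>>> jog_arm(increments=[[0.02, -0.0034, 0.031, 0, 0.041, 0, 0.2], [0.0193, -0.0034, 0.0315, 0, 0.041, 0, 0.2], [0.018, -0.0034, 0.0323, 0, 0.041, 0, 0.2], [0.0167, -0.003, 0.033, 0, 0.041, 0, 0.2], [0.0153, -0.003, 0.0337, 0, 0.041, 0, 0.2], [0.014, 0, 0.0343, 0, 0.041, 0, 0.2], [0.0125, 0, 0.035, 0, 0.041, 0, 0.2], [0.011, 0, 0.035, 0, 0.041, 0, 0.2], [0.0096, 0, 0.035, 0, 0.041, 0, 0.2], [0.008, 0, 0.03, 0, 0.041, 0, 0.2]])

```text
time: 22.08
tool_pos: [0.5232, 0.1936, 0.1618]
tcp_rot: [-1.572, 0.08, -0.042]
wrist_force: [0.2, -0.5, -1.7]
width: 0.354
```

```bash
sed -i 's/ORG=np.array.*/ORG=np.array([.5295,.1935])/' h.py; python3 - <<'E'
from h import *
w=read_camera("wrist"); held(w); cv2.imwrite("pics/w9.png",w["img"])
P,ok=wcloud(w)
# lamp house top & V-block tops & base in wrist cloud
Q=P[ok]; M=np.array([[np.cos(YAW),np.sin(YAW)],[-np.sin(YAW),np.cos(YAW)]]); L=(Q[:,:2]-ORG)@M.T
for n,m in(("lamp",(Q[:,2]>.070)&(Q[:,2]<.079)&(L[:,1]>.08)&(L[:,1]<.18)&(abs(L[:,0])<.06)),("vtop",(Q[:,2]>.071)&(Q[:,2]<.078)&(abs(L[:,1])<.06)&(abs(L[:,0])<.04))):
    k=L[m]; print(n,len(k)); 
    if len(k): print(np.percentile(k,[1,99],axis=0).round(4).tolist(), cv2.minAreaRect((k*1000).astype(np.float32)))
plan(loc(.0005,-.0015,.12),YAW,4,.2)
E
```

```text
held n 15904 z max 0.0628
0.015 top y -0.0497 x mid -0.0006 xr -0.014 0.014
0.025 top y -0.0494 x mid -0.0006 xr -0.014 0.014
0.035 top y -0.0498 x mid -0.0009 xr -0.014 0.014
0.045 top y -0.0501 x mid -0.0006 xr -0.014 0.014
0.055 top y -0.05 x mid -0.0006 xr -0.014 0.014
lamp 7652
[[-0.0395, 0.1012], [0.0381, 0.159]] ((-0.9356689453125, 130.63558959960938), (59.86201858520508, 80.53324890136719), 89.98925018310547)
vtop 150
[[0.0224, -0.0411], [0.026, 0.0544]] ((24.963045120239258, 6.605857849121094), (96.8400650024414, 3.326714038848877), 88.78876495361328)
t 22.125 pos [0.5242 0.197  0.1617] F [ 1.9  2.8 -2. ] w 0.354 turn [-0.0004 -0.0176 -0.0233] shift [ 0.0071  0.0415 -0.0046] q [0.31 0.11 1.9  0.01 1.16 0.38]
[[0.0018, 0.0104, -0.0012, -0.0001, -0.0044, -0.0058, 0.2], [0.0017, 0.0104, -0.0012, -0.0001, -0.0044, -0.0058, 0.2], [0.0016, 0.0104, -0.0012, -0.0001, -0.0044, -0.0058, 0.2], [0.0016, 0.0104, -0.0012, -0.0001, -0.0044, -0.0058, 0.2]]
```

View pics/w9.png

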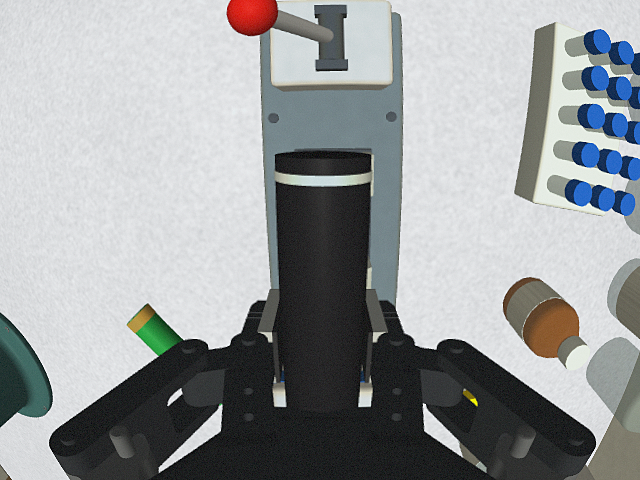

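The barrel is over the V and the knob is at rest (252,12). The lamp house fits the model within 1 mm. Lowering to about 10 mm above the seat.

>>> jog_arm(increments=[[0.002, 0, -0.002, 0, -0.005, -0.006, 0.2], [0.002, 0.01, -0.002, 0, -0.005, -0.006, 0.2], [0.002, 0.02, -0.001, 0, -0.005, -0.006, 0.2], [0, 0.025, 0, 0, 0, -0.005, 0.2], [0, 0.025, 0, 0, 0, 0, 0.2], [0, 0.015, 0, 0, 0, 0, 0.2], [0, 0, 0, 0, 0, 0, 0.2], [0, 0, 0, 0, 0, 0, 0.2]])

```text
time: 23.12
tool_pos: [0.5245, 0.1845, 0.0562]
tcp_rot: [-1.575, 0.057, -0.044]
wrist_force: [0.5, 0.2, -2.0]
width: 0.354
```

```bash
sed -i 's/ORG=np.array.*/ORG=np.array([.5286,.1942])/' h.py; python3 - <<'E'
from h import *
w=read_camera("wrist"); held(w)
plan(loc(.0005,-.0015,.042),YAW,4,.2)
E
```

```text
held n 16450 z max 0.0661
0.015 top y -0.0495 x mid -0.0002 xr -0.014 0.014
0.025 top y -0.0494 x mid 0.0001 xr -0.014 0.014
0.035 top y -0.0497 x mid -0.0002 xr -0.014 0.014
0.045 top y -0.0496 x mid -0.0002 xr -0.014 0.014
0.055 top y -0.0505 x mid -0.0002 xr -0.014 0.014
0.065 top y -0.0494 x mid 0.0001 xr -0.014 0.0138
t 23.175 pos [0.5245 0.1845 0.0563] F [-0.6 -0.4 -0.7] w 0.355 turn [ 0.0051 -0.0036 -0.008 ] shift [0.0041 0.0143 0.0085] q [ 0.29  0.2   2.   -0.    0.95  0.36]
[[0.001, 0.0036, 0.0021, 0.0013, -0.0009, -0.002, 0.2], [0.001, 0.0036, 0.0021, 0.0013, -0.0009, -0.002, 0.2], [0.001, 0.0036, 0.0021, 0.0013, -0.0009, -0.002, 0.2], [0.001, 0.0036, 0.0021, 0.0013, -0.0009, -0.002, 0.2]]
```

>>> jog_arm(increments=[[0.002, 0, 0.004, 0.002, -0.002, -0.004, 0.2], [0.002, 0, 0.004, 0.003, -0.002, -0.004, 0.2], [0, 0, 0, 0, 0, 0, 0.2], [0, 0, 0, 0, 0, 0, 0.2]])

```text
time: 23.68
tool_pos: [0.5316, 0.1939, 0.0591]
tcp_rot: [-1.568, 0.043, -0.051]
wrist_force: [0.0, 0.0, -1.6]
width: 0.354
```

```bash
python3 - <<'E'
from h import *
w=read_camera("wrist")
P,ok=wcloud(w); Q=P[ok]; M=np.array([[np.cos(YAW),np.sin(YAW)],[-np.sin(YAW),np.cos(YAW)]]); L=(Q[:,:2]-ORG)@M.T
m=(Q[:,2]>.070)&(Q[:,2]<.079)&(L[:,1]>.09)&(L[:,1]<.18)&(abs(L[:,0])<.06); print(cv2.minAreaRect((L[m]*1000).astype(np.float32)))
m=(Q[:,2]>.06)&(Q[:,2]<.112)&(abs(L[:,0])<.015)&(L[:,1]>0)&(L[:,1]<.09); print("back end local y",np.percentile(L[m],99.5,axis=0),"(65 wanted)")
plan(loc(.0005,-.0015,.042),YAW,4,.2)
E
```

```text
((-0.037929534912109375, 113.69589233398438), (27.573772430419922, 80.63529968261719), 89.73565673828125)
back end local y [0.0148227  0.06596399] (65 wanted)
t 23.725 pos [0.5316 0.1939 0.0591] F [-0.2 -1.5 -1.2] w 0.348 turn [-0.0023  0.0013  0.0056] shift [-0.0026  0.0171 -0.0014] q [0.31 0.21 1.99 0.   0.94 0.37]
[[-0.0007, 0.0043, -0.0004, -0.0006, 0.0003, 0.0014, 0.2], [-0.0006, 0.0043, -0.0003, -0.0006, 0.0003, 0.0014, 0.2], [-0.0006, 0.0043, -0.0003, -0.0006, 0.0003, 0.0014, 0.2], [-0.0006, 0.0043, -0.0003, -0.0006, 0.0003, 0.0014, 0.2]]
```

>>> jog_arm(increments=[[-0.002, 0.002, -0.001, 0, 0, 0.003, 0.2], [0, 0.004, 0, 0, 0, 0.002, 0.2], [0, 0.004, 0, 0, 0, 0, 0.2], [0, 0.003, 0, 0, 0, 0, 0.2], [0, 0.002, 0, 0, 0, 0, 0.2], [0, 0, 0, 0, 0, 0, 0.2]])

```text
time: 24.48
tool_pos: [0.5289, 0.1927, 0.0437]
tcp_rot: [-1.568, 0.048, -0.046]
wrist_force: [-2.6, -0.7, 5.2]
width: 0.355
```

```bash
python3 - <<'E'
from h import *
plan(loc(.0005,-.0015,.034),YAW,4,.2)
E
```

```text
t 24.475 pos [0.5289 0.1927 0.0437] F [-2.6 -0.7  5.2] w 0.355 turn [-0.0018  0.0012 -0.0012] shift [ 0.0001  0.0097 -0.0001] q [0.3  0.23 2.   0.   0.91 0.36]
[[0.0, 0.0024, -0.0, -0.0004, 0.0003, -0.0003, 0.2], [0.0, 0.0024, -0.0, -0.0004, 0.0003, -0.0003, 0.2], [0.0, 0.0024, -0.0, -0.0004, 0.0003, -0.0003, 0.2], [0.0, 0.0024, -0.0, -0.0004, 0.0003, -0.0003, 0.2]]
```

Contact at the expected height, with a little side load (Fx −2.6 N). I'll let go so the barrel centres itself, then align and regrip.

>>> jog_arm(increments=[[0, 0, 0, 0, 0, 0, 0.55], [0, 0, 0, 0, 0, 0, 0.55], [0, 0, 0, 0, 0, 0, 0.55]])

```text
time: 24.85
tool_pos: [0.5301, 0.1931, 0.0441]
tcp_rot: [-1.568, 0.046, -0.048]
wrist_force: [0.3, -0.6, 0.1]
width: 0.549
```

```bash
python3 - <<'E'
from h import *
w=read_camera("wrist"); held(w)
P,ok=wcloud(w); s=readout.read_state(); M=R.from_rotvec(s["tcp_rot"]).as_matrix(); Q=((P-np.array(s["tool_pos"]))@M)[ok]
for lo in np.arange(.02,.064,.006):
    k=Q[(Q[:,2]>lo)&(Q[:,2]<lo+.006)&(abs(Q[:,0])<.019)&(Q[:,1]<-.035)&(Q[:,1]>-.056)]
    if len(k)>30:
        A=np.c_[2*k[:,:2],np.ones(len(k))]; b=(k[:,:2]**2).sum(1); x=np.linalg.lstsq(A,b,rcond=None)[0]; print("circle",round(lo,3),x[:2].round(4),np.sqrt(x[2]+x[0]**2+x[1]**2).round(4))
plan(loc(.0005,-.0015,.044),YAW,4,.2)
E
```

```text
held n 16271 z max 0.0658
0.015 top y -0.0497 x mid -0.0015 xr -0.014 0.014
0.025 top y -0.0497 x mid -0.0011 xr -0.014 0.0139
0.035 top y -0.0497 x mid -0.0011 xr -0.014 0.014
0.045 top y -0.0498 x mid -0.0014 xr -0.014 0.014
0.055 top y -0.05 x mid -0.0013 xr -0.014 0.014
0.065 top y -0.0492 x mid -0.0013 xr -0.0139 0.014
circle 0.02 [-0.0013 -0.0325] 0.0156
circle 0.026 [-0.0014 -0.0325] 0.0156
circle 0.032 [-0.0013 -0.0325] 0.0156
circle 0.038 [-0.0013 -0.0325] 0.0156
circle 0.044 [-0.0013 -0.0325] 0.0156
circle 0.05 [-0.0013 -0.0325] 0.0155
circle 0.056 [-0.0013 -0.0327] 0.0156
circle 0.062 [-0.0013 -0.0363] 0.0121
t 24.9 pos [0.5301 0.1931 0.0441] F [-0.2 -0.4  0.3] w 0.547 turn [-0.0027  0.0012  0.0014] shift [-0.001   0.0001 -0.0004] q [0.3  0.23 2.   0.   0.91 0.36]
[[-0.0003, 0.0, -0.0001, -0.0007, 0.0003, 0.0003, 0.2], [-0.0003, 0.0, -0.0001, -0.0007, 0.0003, 0.0003, 0.2], [-0.0003, 0.0, -0.0001, -0.0007, 0.0003, 0.0003, 0.2], [-0.0003, 0.0, -0.0001, -0.0007, 0.0003, 0.0003, 0.2]]
```

The barrel has settled with its axis at 76.6 mm (76 wanted) and parallel to the V. Aligning by −1 mm and regripping.

>>> jog_arm(increments=[[-0.0012, 0, 0, 0, 0, 0, 0.55], [0, 0, 0, 0, 0, 0, 0.55], [0, 0, 0, 0, 0, 0, 0.2], [0, 0, 0, 0, 0, 0, 0.2], [0, 0, 0, 0, 0, 0, 0.2]], force=80)

```text
time: 25.52
tool_pos: [0.5289, 0.1931, 0.0443]
tcp_rot: [-1.568, 0.046, -0.048]
wrist_force: [-0.2, 0.6, -0.3]
width: 0.352
```

>>> jog_arm(increments=[[0, 0.002, 0, 0, 0, 0, 0.2], [0, 0.002, 0, 0, 0, 0, 0.2], [0, 0.002, 0, 0, 0, 0, 0.2]])

```text
time: 25.9
tool_pos: [0.529, 0.1931, 0.0403]
tcp_rot: [-1.568, 0.046, -0.048]
wrist_force: [-4.6, -1.9, 9.6]
width: 0.35
```

>>> jog_arm(increments=[[-0.0008, 0.002, 0, 0, 0, 0, 0.2], [-0.0005, 0.002, 0, 0, 0, 0, 0.2], [0, 0.002, 0, 0, 0, 0, 0.2]])

```text
time: 26.28
tool_pos: [0.529, 0.1931, 0.0386]
tcp_rot: [-1.568, 0.044, -0.049]
wrist_force: [-5.3, -2.0, 12.0]
width: 0.355
```

>>> jog_arm(increments=[[-0.002, 0.003, -0.0005, 0, 0, 0, 0.2], [-0.002, 0.003, -0.0005, 0, 0, 0, 0.2]])

```text
time: 26.52
tool_pos: [0.5292, 0.1932, 0.0375]
tcp_rot: [-1.566, 0.038, -0.055]
wrist_force: [-2.4, -1.8, 13.6]
width: 0.353
```

>>> jog_arm(increments=[[-0.003, 0.004, -0.001, 0, 0, 0, 0.2], [-0.003, 0.004, -0.001, 0, 0, 0, 0.2], [-0.003, 0.005, -0.001, 0, 0, 0, 0.2]])

```text
time: 26.9
tool_pos: [0.5298, 0.1934, 0.036]
tcp_rot: [-1.561, 0.025, -0.069]
wrist_force: [-8.9, -3.2, 34.3]
width: 0.35
```

```bash
cat > m.py <<'E'
from h import *
w=read_camera("wrist")
P,ok=wcloud(w); s=readout.read_state(); p=np.array(s["tool_pos"]); M=R.from_rotvec(s["tcp_rot"]).as_matrix(); Q=((P-p)@M)[ok]
for lo in (.02,.032,.044,.056):
    k=Q[(Q[:,2]>lo)&(Q[:,2]<lo+.006)&(abs(Q[:,0])<.019)&(Q[:,1]<-.035)&(Q[:,1]>-.056)]
    A=np.c_[2*k[:,:2],np.ones(len(k))]; x=np.linalg.lstsq(A,(k[:,:2]**2).sum(1),rcond=None)[0]; a=p+M@[x[0],x[1],lo]; print("axis",a.round(4),"local x",((a[:2]-ORG)@[np.cos(YAW),np.sin(YAW)]).round(4))
W=P[ok]; L=(W[:,:2]-ORG)@np.array([[np.cos(YAW),-np.sin(YAW)],[np.sin(YAW),np.cos(YAW)]])
m=(W[:,2]>.055)&(W[:,2]<.1)&(abs(L[:,0])<.013)&(L[:,1]>0)&(L[:,1]<.09); print("end",np.percentile(L[m],99.5,axis=0)[1].round(4))
for sg in(-1,1):
    m=(L[:,0]*sg>.0215)&(L[:,0]*sg<.03)&(L[:,1]>.03)&(L[:,1]<.054)&(W[:,2]>.05); print("V rim",sg,m.sum(),np.percentile(W[m][:,2],[50,95]).round(4) if m.any() else 0)
plan(loc(.0005,-.0015,.034),YAW,1,.2); print("torque",np.round(s["torque"],2))
E
python3 m.py
```

```text
axis [0.5299 0.2131 0.0686] local x 0.0001
axis [0.5306 0.225  0.0686] local x 0.0001
axis [0.5313 0.237  0.0686] local x 0.0001
axis [0.5321 0.249  0.0687] local x 0.0001
end 0.0646
V rim -1 847 [0.0653 0.0678]
V rim 1 837 [0.0655 0.0678]
t 26.95 pos [0.5298 0.1934 0.0361] F [-7.8 -2.7 25.7] w 0.345 turn [-0.0106  0.0014  0.0283] shift [-0.0008  0.0021 -0.0008] q [ 0.31  0.22  2.03 -0.    0.87  0.37]
[[-0.0008, 0.0021, -0.0008, -0.0106, 0.0014, 0.0283, 0.2]]
torque [-0.47  1.23 -0.02]
```

```bash
python3 - <<'E'
from h import *
for i in range(12):
    c=read_camera("scene"); s=readout.read_state(); print(s["time"],np.round(s["wrist_force"],1),np.round(s["tool_pos"],4),round(s["width"],3))
cv2.imwrite("pics/fin.png",cv2.resize(c["img"][140:380,170:570],(800,480)))
k,st=redknob(c);print(k)
E
python3 m.py
```

```text
27.0 [-6.4 -3.2 26.2] [0.5298 0.1934 0.0361] 0.35
27.05 [-7.1 -3.1 26.1] [0.5298 0.1934 0.0361] 0.353
27.1 [-6.7 -3.2 25.6] [0.5298 0.1933 0.0361] 0.351
27.15 [-7.3 -2.7 26.7] [0.5298 0.1934 0.0361] 0.352
27.2 [-6.2 -2.8 27. ] [0.5298 0.1934 0.0361] 0.351
27.25 [-6.8 -2.2 26.5] [0.5298 0.1934 0.0361] 0.352
27.3 [-6.6 -3.  27. ] [0.5298 0.1934 0.0361] 0.35
27.35 [-6.8 -2.9 26.1] [0.5298 0.1934 0.0361] 0.349
27.4 [-6.5 -3.  26.7] [0.5298 0.1934 0.0361] 0.357
27.45 [-6.5 -1.9 26.5] [0.5298 0.1934 0.0361] 0.352
27.5 [-6.6 -2.9 27. ] [0.5298 0.1934 0.0361] 0.351
27.55 [-6.5 -3.  26.5] [0.5298 0.1933 0.0361] 0.348
[527.1011236  276.83146067]
axis [0.5299 0.213  0.0686] local x 0.0001
axis [0.5306 0.225  0.0686] local x 0.0001
axis [0.5313 0.237  0.0686] local x 0.0001
axis [0.5321 0.249  0.0688] local x 0.0001
end 0.0646
V rim -1 848 [0.0653 0.0678]
V rim 1 839 [0.0655 0.0679]
t 27.6 pos [0.5298 0.1934 0.0361] F [-5.7 -3.  26.4] w 0.35 turn [-0.0105  0.0014  0.0281] shift [-0.0008  0.0021 -0.0007] q [ 0.31  0.22  2.03 -0.    0.87  0.37]
[[-0.0008, 0.0021, -0.0007, -0.0105, 0.0014, 0.0281, 0.2]]
torque [-0.44  1.2   0.  ]
```

View pics/fin.png

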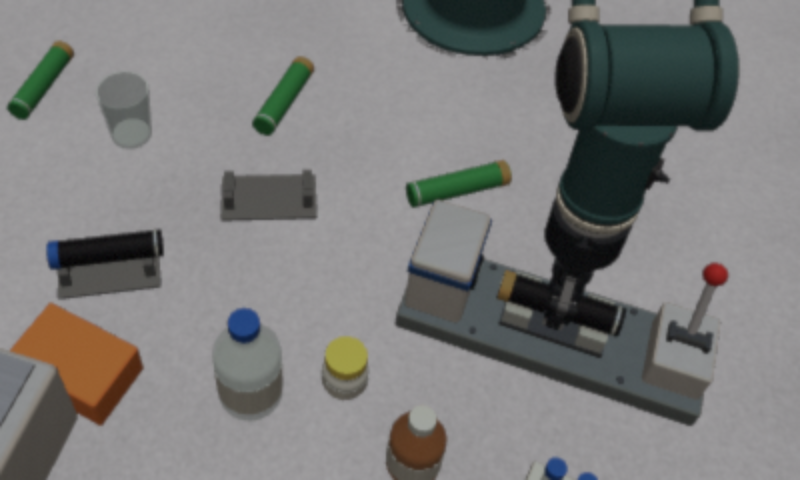

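The final view shows the barrel in the V with its brass end (508,287) facing the detector head. The lever is at rest (714,273), and the spare barrel and bystanders haven't moved. The press force is steady, so I'm handing in.

```bash
python3 -c "
from workcell import bot; print(bot.finish_job())"
```

```text
the job is handed in; nothing more can be done
None
```

The job is handed in at about 27.6 s of the 72 s allowed, with the barrel held pressed in the V-block. `finish_job` reports no verdict, so these are my own last checks.

**Shutter lever:** I pushed it to its stop, where the force rose to 14.6 N and the knob sat within 1 mm of its expected stop position. It then sprang back to rest. This took four tries. The first two rode over the top of the ball, and a grip on the knob slipped off partway, so the lever may have moved part of the way and sprung back before the full swing.

**Barrel:** I took the black barrel with the brass collar from its stand and lowered it into the V, brass end towards the detector head. I let it centre itself, regripped it and pressed it down in small steps.

| Last check | Measured | Expected |
|---|---|---|
| Axis height when pressed | 68.6 mm, level (76.6 mm before pressing) | 68 mm |
| Offset across the V | 0.1 mm | 0 |
| Barrel's back end from the V's middle | 64.6 mm | 65 mm |
| Press force | steady at about 26.5 N | 17.5 N at the stop |

- **Both flanks loaded:** there was a 6.5 N sideways force. By my estimate both flanks still carry load, one more than the other.
- **Peak force:** the force touched about 34 N as the V-block met its stop.
- **Everything else:** the spare barrel and the bystanders appear unmoved in the last picture.

**Disagreement with the description:** the wrist camera showed the fingertips about 16 mm behind the reported TCP, not 14 mm ahead of it. The lever misses fit this, and I worked from the measured value afterwards.

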